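# Put the flat camera battery on charge in the free bay

### The job

Put the flat battery on charge: lay it gently in the one free bay of the sloping charger, contact end down against the foot of the bay and lying flat on the face like its neighbours. Then push the selector knob in, turn it to the colour of that bay and let it spring back out. Leave the other batteries and everything else on the desk where they are.

Things in the scene. Friction and masses are not known exactly. Their poses are not given: they have to be found in the camera images.
- flat: flat battery to be charged: dark block 104 x 50 x 42 mm (x, y, z), 0.2 to 0.5 kg, on the desk mat, end contacts bare. Origin at the centre of its underside; z out of its top face, x lengthwise away from the contact end: the brass contacts are on its -x end. A white arrow on top points to the contact end; a plain blue label covers the other half.
- flat_contacts (a point): point on the flat battery at the lower edge of its contact end, in the middle of the width: 52 mm from the battery's origin along its -x. Axes as the battery's.
- spare: a charged battery of the same kind lying on the mat, told apart by the bright orange cover (24 mm long) over its contact end. Not to be moved. Origin at the centre of its underside, axes as the flat battery's.
- full_a: a full battery of the same size already lying in one of the three bays. Leave it. Origin at the centre of its underside, on the charger's face, 52 mm up the slope from its bay point. Its frame stays level (only yawed with the charger) though the block slopes.
- full_b: another full battery lying in another of the three bays. Leave it. Origin and frame as for full_a.
- charger: desk charger, fixed grey wedge 180 mm deep (x), 352 wide (y), 111 high; place and yaw vary. Origin: centre of its underside, x level, away from its front. Its face rises at 30 degrees from the low front edge (26 mm high, on the robot's side). On it, from left (+y): blue, yellow, red bay, 88 mm apart, then the selector. Lamp at a bay's upper end: green = full battery, orange = bay free.
- bay1 (a point): blue bay (left): the point on the sloping face against the foot stop, mid-width, where a battery's contact point comes to rest. Axes: x up the slope (30 degrees above level), y left, z straight out of the face; a seated battery has its x and z along these. Foot stop 14 mm high with a coloured top; side cheeks 12 mm high run 28 mm up the slope from it, 60 mm apart (5 mm of room each side).
- bay2 (a point): yellow bay (middle), same point, axes and sizes as bay1. Above the short cheeks the bays are open and flat; batteries lying in neighbouring bays have 38 mm between them for fingers.
- bay3 (a point): red bay (right), same point, axes and sizes as bay1. The selector's axis is 86 mm to the right of its centre line and 58 mm up the slope from this point.
- selector_grip (a point): on the selector's axis, at the top of its round black skirt (56 mm across), 19 mm above the sloping face when out. On the skirt stands the bar grip, 54 mm long, 16 thick, 32 high, black, white line at the pointer end. Axes turn with it: x along the bar to the pointer end, y across the bar, z along the axis, straight out of the face (30 degrees from vertical, leaning to the robot).
- selector (a joint): turn of the selector in rad, growing clockwise as seen looking onto the face: 0 off (white mark, as found, pointer 0.72 rad left of straight up the slope), 0.48 blue, 0.96 yellow, 1.44 red. Locked against turning unless the knob is pushed in. Let go within about 0.15 rad of a mark it settles into that mark by itself.
- selector_push (a joint): how far the selector is pushed in along its axis, in m: 0 out, 0.010 fully in against a stop. The spring takes 3 N to start and 8 N fully in. The knob turns freely once it is about 0.008 in; it comes out only at a mark.
- camera: camera with lens on the right of the mat, about 140 x 145 x 108 mm. Bystander. Origin at its underside.
- zoom_lens: large lens standing at the left of the mat, 84 mm across, 150 mm high. Bystander. Origin at the centre of its underside.
- prime_lens: short lens standing at the right of the charger, 72 mm across, 75 mm high. Bystander. Origin at the centre of its underside.
- blower: red dust blower standing at the left front of the mat, 62 mm across, 128 mm high. Bystander. Origin at the centre of its underside.
- flash: camera flash lying across the mat in front of the charger, 56 x 165 x 44 mm. Bystander. Origin at its underside.

How it is judged:
By the outcome, as a careful person would: the job done as asked, in the order asked, and still so for the second after the job is handed in, with the robot touching nothing.
It also fails if it takes over 64 s, if anything falls off the work surface, if the arm or the gripper's body presses on something with over 40 N, if the wrist force passes 120 N, or if a joint passes its speed limit or range.

### The arm

A 7-joint arm with a two-finger parallel gripper is mounted at the origin on the work surface. World frame = base frame: x ahead of the robot, y to its left, z up, the work surface at z = 0. Lengths are in m, angles in rad, forces in N, time in s.
With the tool pointing down it reaches from about 0.4 to 0.85 m from the base axis. Payload 10.4 kg.
Tool frame: the origin (TCP) lies at the very end of the fingers, on their centre line; the grasp point (between the pads) lies 19 mm behind it (manip.grip_point_offset is the z of the grasp point in the tool frame, in m); z points along the fingers, y is the direction in which the jaws open and shut (so a half turn about z gives the same grasp; the last joint's range is limited). The gripper opens to 85 mm and grips with 20 to 120 N. Pads are 22 mm wide; open, the fingers measure 114 mm over their backs; the gripper's body (76 mm by 85 mm) begins 54 mm behind the grasp point. The pads swing forward as they close: fully open they stand 13 mm farther back than shut.
Start: joints at [1.213, 0.332, -0.065, 1.46, 0.022, 1.35, -0.088], TCP at [0.205, -0.59, 0.231] pointing down, gripper open.
Joint ranges: [-2.6, 2.6], [-0.5, 2.12], [-1.47, 1.34], [0.16, 2.42], [-1.27, 4.41], [0.06, 2.06], [-2.6, 2.6]. Speed limits (rad/s): [2.22, 2.22, 2.79, 2.79, 3.14, 3.14, 3.14].

### API

Orientations are given as a unit quaternion [x, y, z, w].
In Python, from workcell import manip, camera, get_calibration, hand_in gives the robot as it stands.
- The arm moves only by the shell command python3 -m pendant 'ROWS' [FORCE]. ROWS is JSON, a list of rows, each a list of 5 numbers: the shift along the tool's x, y, z in units of 40 mm (1.0 is 40 mm), then the turn about the tool's z in units of 6 degrees (1.0 is 6 degrees), then the closure, from 0 (fully open) to 1 (shut). A call has 1 to 5 rows; each row is the pose to reach, as a shift and turn from the pose commanded when the call began, along the tool's axes at that moment; what a row does not reach only later rows make up. A row lasts 1/8 s, in which the tool goes at most 62.5 mm and 10.7 degrees, less where a joint would pass 70% of its speed; a pose out of reach is approached as far as the arm can. A call with a gripper value outside its range is refused whole. The fingers move at their own pace and stop on an object; FORCE is the grip in N (left out, the last holds). Time passes only in rows, so rows that repeat a pose let the fingers close. It gives the time, the measured TCP pose, the force and the opening at its end, in the units of the state.
- manip.get_obs(): the state, without advancing time (a new reading comes with each control period).
- camera(name): name is "scene" or "top"; returns (picture, depth): 420x560x3 uint8, red, green, blue; 420x560 float32, m along the optical axis (not along the pixel's ray), 0 where there is no reading.
- get_calibration(name): a dict with "vfov" (degrees; the focal length in pixels is half the picture's height over the tangent of half this angle, whatever the lens; pixels are square), "cx", "cy" (the principal point, pixels), "distortion" ([k1, k2, p1, p2, k3] as OpenCV has them; the pictures are not rectified), "position" and "rotation" of the camera in the world. Camera axes: x right, y down, z forward; pixel columns grow to the right and rows downward; lengths in m; the calibration is good to about 2 mm. A picture is of the moment at which its call begins. get_calibration takes no time and is no camera call.
- hand_in(): hands the job in, once; it reports no verdict.
The state is a dict: "clock": time; "joint_pos": joint angles; "joint_velocities": joint speeds; "tau": joint torques, N m; "position": TCP position; "ee_rot": TCP orientation; "ft_force": force on the tool from outside, world axes, zero at the start; "torque": the same for the moment, N m; "grip_width": opening from 0.0 (shut) to 1.0 (fully open).
Only numpy, scipy, OpenCV 4.12 (cv2) and the standard library are available. Lean on these libraries where they do the work, as an engineer would, in place of code of your own. Each camera call takes 0.05 s, during which the arm holds its last target.

## Working session

There is one attempt and no reset: what is moved stays moved. The work goes in short steps, Python scripts to look and compute and a shell command to move; the robot and the scene stay as the last step left them, time stands still between calls to the robot, and variables do not carry over. Pictures are saved under pics/ and viewed, and the job is handed in when it is done.

```bash
mkdir -p pics; ls
cat > h.py <<'E'
import numpy as np, cv2
from workcell import manip, camera, get_calibration
def K(n):
    c=get_calibration(n); f=210/np.tan(np.radians(c['vfov'])/2)
    return np.array([[f,0,c['cx']],[0,f,c['cy']],[0,0,1.]]),np.array(c['distortion'],float),np.array(c['position']),c['rotation']
def ray(n,u,v):
    k,d,p,R=K(n); R=np.array(R)
    q=cv2.undistortPoints(np.array([[[u,v]]],float),k,d)[0,0]
    return p,R@np.array([q[0],q[1],1.])
def at_depth(n,u,v,z):
    p,r=ray(n,u,v); return p+r*z
def at_z(n,u,v,z):
    p,r=ray(n,u,v); return p+r*(z-p[2])/r[2]
def proj(n,P):
    k,d,p,R=K(n); R=np.array(R); q=(np.atleast_2d(P)-p)@R
    return cv2.projectPoints(q.reshape(-1,1,3),np.zeros(3),np.zeros(3),k,d)[0][:,0]
def load(n,tag): return cv2.imread(f'pics/{n}{tag}.png'),np.load(f'pics/{n}{tag}.npy')
def snap(n,tag):
    im,d=camera(n); cv2.imwrite(f'pics/{n}{tag}.png',im[:,:,::-1]); np.save(f'pics/{n}{tag}.npy',d); return im,d
def crop(n,tag,x0,y0,x1,y1,s,out):
    im=cv2.imread(f'pics/{n}{tag}.png')[y0:y1,x0:x1]; cv2.imwrite('pics/'+out,cv2.resize(im,None,fx=s,fy=s,interpolation=cv2.INTER_CUBIC))
E
python3 - <<'E'
from h import *
for n in('scene','top'):
    print(n,get_calibration(n)); snap(n,'0')
print(manip.get_obs(), manip.grip_point_offset)
E
```

```text
pics
scene {'vfov': 53.1509881631656, 'cx': 278.62072417999036, 'cy': 214.01977441899692, 'distortion': array([-0.11225686,  0.        ,  0.        ,  0.        ,  0.        ]), 'position': array([ 1.4174004 , -0.53419392,  1.01138877]), 'rotation': array([ 0.79689936,  0.44365601, -0.20989551, -0.35222809])}
top {'vfov': 52.697627135870334, 'cx': 283.84060158010845, 'cy': 210.72020981165528, 'distortion': array([0.00826495, 0.        , 0.        , 0.        , 0.        ]), 'position': array([0.36899053, 0.00521403, 1.41119377]), 'rotation': array([ 0.70798052, -0.70445679,  0.0406886 , -0.02913168])}
{'clock': 0.1, 'joint_pos': array([ 1.2133647 ,  0.33281093, -0.06469812,  1.46086393,  0.02161115,
        1.34989824, -0.08851922]), 'joint_velocities': array([-1.57743856e-03, -3.55035428e-03,  2.87862235e-04, -2.18206118e-03,
       -1.49528719e-04, -9.97090900e-05, -6.38635829e-04]), 'tau': array([ 1.31433284e-03, -6.26751566e+01,  4.94959415e-02, -3.92430460e+01,
        1.63897552e-02,  7.04268939e-03, -2.91222534e-05]), 'position': array([ 0.20526246, -0.58997401,  0.23059093]), 'ee_rot': array([ 9.86018404e-01,  1.66635215e-01, -1.41262429e-04, -6.26582427e-04]), 'ft_force': array([ 0.04063566, -0.02578675, -0.33950371]), 'torque': array([ 0.01046752,  0.02446729, -0.04057584]), 'grip_width': 1.000824887622476} -0.0187
```

```bash
sed -i "s/,c\['rotation'\]$/,Rotation.from_quat(c['rotation']).as_matrix()/; 1a from scipy.spatial.transform import Rotation" h.py; sed -n 1,8p h.py; ls pics
```

```text
import numpy as np, cv2
from scipy.spatial.transform import Rotation
from workcell import manip, camera, get_calibration
def K(n):
    c=get_calibration(n); f=210/np.tan(np.radians(c['vfov'])/2)
    return np.array([[f,0,c['cx']],[0,f,c['cy']],[0,0,1.]]),np.array(c['distortion'],float),np.array(c['position']),Rotation.from_quat(c['rotation']).as_matrix()
def ray(n,u,v):
    k,d,p,R=K(n); R=np.array(R)
scene0.npy
scene0.png
top0.npy
top0.png
```

View pics/scene0.png

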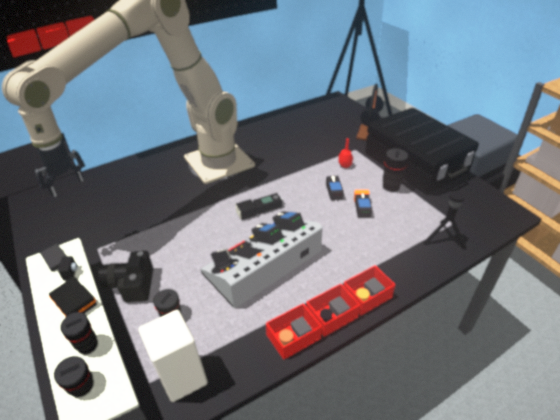

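View pics/top0.png

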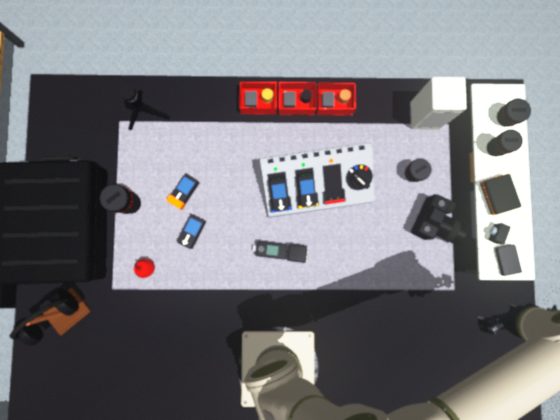

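Run:
```python
from h import *
crop('top','0',160,165,240,255,8,'c1.png')
crop('top','0',250,135,385,225,5.9,'c2.png')
```

```text
(no output)
```

View pics/c1.png

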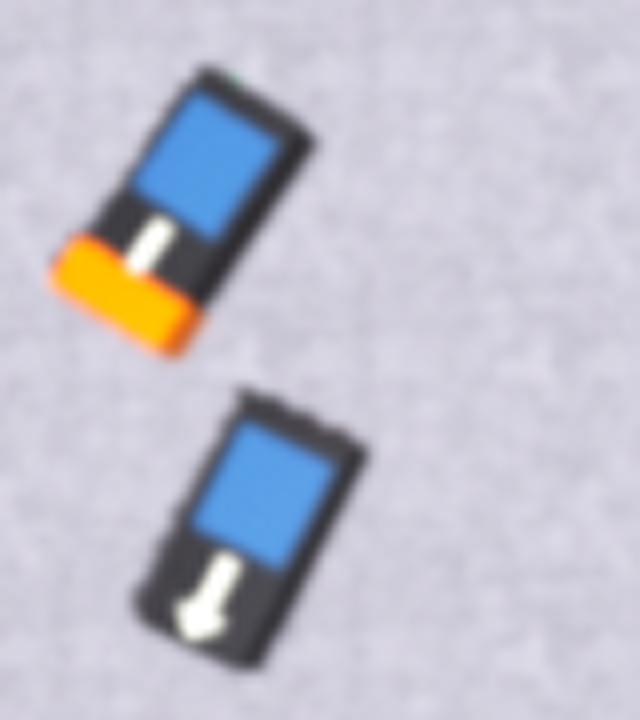

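View pics/c2.png

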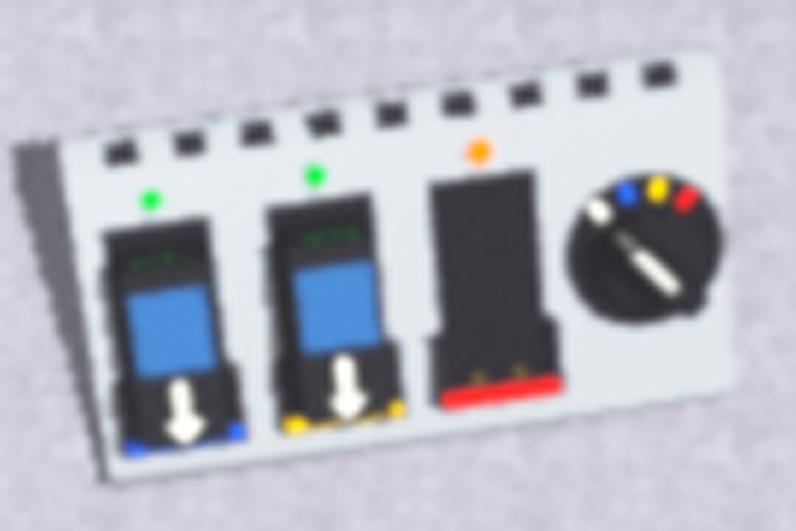

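Run:
```python
from h import *
im,d=load('top','0')
def P2(c,z): 
    u=250+(c[0]+.5)/5.9-.5; v=135+(c[1]+.5)/5.9-.5
    return at_z('top',u,v,z)
fl=P2((108,482),.026); fr=P2((735,385),.026); br=P2((712,52),.111); bl=P2((60,140),.111)
for n,p in zip(('fl','fr','br','bl'),(fl,fr,br,bl)): print(n,p.round(4))
print(np.linalg.norm(fl-fr),np.linalg.norm(bl-br),np.linalg.norm((fl-bl)[:2]),np.linalg.norm((fr-br)[:2]))
e=(fl-fr)+(bl-br); print('yaw from y',np.degrees(np.arctan2(-e[0],e[1])))
ctr=(fl+fr+br+bl)/4; print('ctr',ctr)
# depth points on face
def PD(u,v): return at_depth('top',u,v,d[int(round(v)),int(round(u))])
for c in [(250,400),(250,150),(415,300),(415,180),(570,350),(640,370),(480,250),(490,200),(700,160),(490,300),(510,110)]:
    u=250+c[0]/5.9;v=135+c[1]/5.9; print(c,PD(u,v).round(4))
def P1(c,z):
    return at_z('top',160+(c[0]+.5)/8-.5,165+(c[1]+.5)/8-.5,z)
print('flat depth',[PD(160+c[0]/8,165+c[1]/8).round(4) for c in [(260,500),(200,630),(500,500)]])
for nm,cs in dict(outer=[(240,390),(368,452),(255,668),(138,600)],label=[(250,420),(335,466),(275,568),(192,522)],arrow=[(232,555),(196,640)],spare=[(208,90),(280,142),(212,240),(135,188)]).items():
    q=np.array([P1(c,.042) for c in cs]); print(nm,q.round(4).tolist(), np.linalg.norm(np.diff(q,axis=0),axis=1).round(4))
```

```text
fl [0.4877 0.035  0.026 ]
fr [ 0.5442 -0.3153  0.026 ]
br [ 0.7119 -0.2863  0.111 ]
bl [0.6616 0.06   0.111 ]
0.3548745243109854 0.3499407423221329 0.17566137311533447 0.17023757754532068
yaw from y 8.714017219273886
ctr [ 0.60136216 -0.12666295  0.0685    ]
(250, 400) [ 0.531  -0.0446  0.0401]
(250, 150) [ 0.6548 -0.0416  0.1153]
(415, 300) [ 0.5836 -0.1336  0.0642]
(415, 180) [ 0.642  -0.1299  0.1027]
(570, 350) [ 0.5589 -0.2207  0.0478]
(640, 370) [ 0.5502 -0.2623  0.032 ]
(480, 250) [ 0.6087 -0.1673  0.0797]
(490, 200) [ 0.6326 -0.1706  0.0972]
(700, 160) [ 0.656  -0.2842  0.0934]
(490, 300) [ 0.5842 -0.1748  0.0621]
(510, 110) [ 0.6771 -0.1789  0.1163]
flat depth [array([0.4487, 0.277 , 0.0422]), array([0.3965, 0.3   , 0.0403]), array([ 0.4518,  0.1863, -0.0018])]
outer [[0.4946, 0.2876, 0.042], [0.4697, 0.2356, 0.042], [0.3828, 0.2787, 0.042], [0.4098, 0.3262, 0.042]] [0.0577 0.0971 0.0546]
label [[0.4824, 0.2833, 0.042], [0.464, 0.2487, 0.042], [0.4228, 0.2718, 0.042], [0.4412, 0.3055, 0.042]] [0.0392 0.0472 0.0384]
arrow [[0.428, 0.2891, 0.042], [0.3939, 0.3026, 0.042]] [0.0367]
spare [[0.6172, 0.3038, 0.042], [0.596, 0.2741, 0.042], [0.5556, 0.3005, 0.042], [0.5767, 0.3322, 0.042]] [0.0365 0.0483 0.0381]
```

```bash
cat >> h.py <<'E'
C=np.array([0.601,-0.1265,0]); PSI=np.radians(9.0)
def chR(): return Rotation.from_euler('z',PSI).as_matrix()
def faceR(): return chR()@Rotation.from_euler('y',-np.pi/6).as_matrix()
def F0(): return C+chR()@np.array([-.09,0,.026])  # front edge mid
def face(n,u,v,h):
    "pixel -> face coords (s up slope, y left, at height h)"
    p,r=ray(n,u,v); A=faceR(); a=A.T@(p-F0()); b=A.T@r
    return a+b*(h-a[2])/b[2]
def fw(s,y,h): return F0()+faceR()@np.array([s,y,h])
E
python3 - <<'E'
from h import *
def g(c,h): return face('top',250+(c[0]+.5)/5.9-.5,135+(c[1]+.5)/5.9-.5,h).round(4)
print('stop red top corners');
for c in [(440,390),(556,375),(562,390),(445,408)]: print(g(c,.014))
print('lamps',[g(c,.001) for c in [(151,200),(315,176),(479,152)]])
print('blue/yel stop',[g(c,.014) for c in [(135,448),(237,432),(294,424),(398,408)]])
print('floor b3',[g(c,0) for c in [(430,183),(533,172),(440,330),(540,320)]])
print('labels a,b',[g(c,.042) for c in [(128,294),(207,287),(216,367),(140,376),(293,270),(373,262),(381,344),(306,354)]])
print('arrow tips',[g(c,.042) for c in [(184,440),(347,420)]])
print('knob skirt',[g(c,.019) for c in [(568,245),(722,240),(645,175),(635,322)]])
print('knob line',[g(c,.051) for c in [(618,236),(682,297)]],'19:',[g(c,.019) for c in [(618,236),(598,210),(627,194),(657,188),(687,198)]])
im,d=load('top','0')
# overlay-free plane fit: face heights of depth pixels vs model
ys,xs=np.mgrid[140:220,258:375]
A=faceR();k,dd,p,R=K('top')
q=cv2.undistortPoints(np.stack([xs.ravel(),ys.ravel()],1).astype(float)[:,None],k,dd)[:,0]
W=p+(np.c_[q,np.ones(len(q))]@R.T)*d[ys.ravel(),xs.ravel()][:,None]
L=(W-F0())@A
for y in (.14,.04,-.045,-.075-.02):
  for s in (.05,.08,.11,.14):
    m=(abs(L[:,1]-y)<.006)&(abs(L[:,0]-s)<.012); print(y,s,m.sum(),np.median(L[m,2]).round(4) if m.sum() else '')
E
```

```text
stop red top corners
[ 0.035  -0.0098  0.014 ]
[ 0.0335 -0.0742  0.014 ]
[ 0.024  -0.0769  0.014 ]
[ 0.0239 -0.0117  0.014 ]
lamps [array([0.1629, 0.1319, 0.001 ]), array([0.1627, 0.0441, 0.001 ]), array([ 0.1625, -0.044 ,  0.001 ])]
blue/yel stop [array([0.028 , 0.1597, 0.014 ]), array([0.0284, 0.1033, 0.014 ]), array([0.028 , 0.0718, 0.014 ]), array([0.0281, 0.0141, 0.014 ])]
floor b3 [array([ 0.1491, -0.0167,  0.    ]), array([ 0.1466, -0.0722,  0.    ]), array([ 0.0643, -0.0148,  0.    ]), array([ 0.0613, -0.0702,  0.    ])]
labels a,b [array([0.128 , 0.1517, 0.042 ]), array([0.1253, 0.1105, 0.042 ]), array([0.08  , 0.1113, 0.042 ]), array([0.0814, 0.1517, 0.042 ]), array([0.1276, 0.0649, 0.042 ]), array([0.1254, 0.0229, 0.042 ]), array([0.0789, 0.0231, 0.042 ]), array([0.0797, 0.0632, 0.042 ])]
arrow tips [array([0.041 , 0.1334, 0.042 ]), array([0.0383, 0.0455, 0.042 ])]
knob skirt [array([ 0.1098, -0.0846,  0.019 ]), array([ 0.0995, -0.1678,  0.019 ]), array([ 0.1425, -0.128 ,  0.019 ]), array([ 0.0598, -0.1183,  0.019 ])]
knob line [array([ 0.123 , -0.1046,  0.051 ]), array([ 0.0836, -0.1367,  0.051 ])] 19: [array([ 0.1106, -0.1117,  0.019 ]), array([ 0.1269, -0.1018,  0.019 ]), array([ 0.1334, -0.1178,  0.019 ]), array([ 0.1342, -0.1341,  0.019 ]), array([ 0.1262, -0.1499,  0.019 ])]
0.14 0.05 23 0.0402
0.14 0.08 28 0.0404
0.14 0.11 27 0.0402
0.14 0.14 47 0.0207
0.04 0.05 28 0.0406
0.04 0.08 27 0.0407
0.04 0.11 28 0.0415
0.04 0.14 45 0.019
-0.045 0.05 26 -0.0018
-0.045 0.08 24 -0.0014
-0.045 0.11 26 -0.0015
-0.045 0.14 29 -0.0019
-0.095 0.05 25 -0.0029
-0.095 0.08 27 -0.0012
-0.095 0.11 28 -0.0006
-0.095 0.14 28 -0.0021
```

Run:
```python
from h import *
def labelfit(n,x0,y0,x1,y1):
    im=cv2.imread(f'pics/{n}0.png')[y0:y1,x0:x1]; s=8
    b=cv2.resize(im,None,fx=s,fy=s,interpolation=cv2.INTER_CUBIC).astype(int)
    m=((b[:,:,0]-b[:,:,2])>70).astype(np.uint8)
    cs,_=cv2.findContours(m,0,1); out=[]
    for c in cs:
        if cv2.contourArea(c)<900*(1 if n=='top' else .3): continue
        P=np.array([at_z(n,x0+(q[0]+.5)/s-.5,y0+(q[1]+.5)/s-.5,.042)[:2] for q in c[:,0]])
        r=cv2.minAreaRect((P*1000).astype(np.float32)); out.append(r)
    return out
print(labelfit('top',160,165,240,255))
print(labelfit('scene',310,160,390,230))
crop('scene','0',310,160,390,230,9,'c3.png'); crop('scene','0',195,195,330,305,5.9,'c4.png')
```

```text
[((451.96539306640625, 277.33697509765625), (43.28044509887695, 48.47209167480469), 64.70342254638672), ((586.4560546875, 304.5125732421875), (43.09928512573242, 48.915645599365234), 56.9239616394043)]
[((583.5740356445312, 303.4012145996094), (39.37572479248047, 42.7669792175293), 59.26092529296875), ((449.1453552246094, 276.0462951660156), (39.08554458618164, 44.85988235473633), 63.06632614135742)]
```

View pics/c3.png

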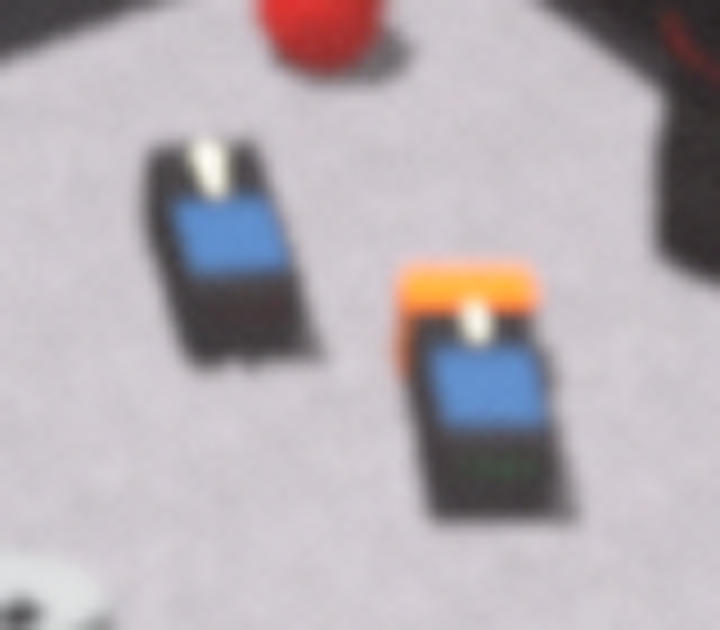

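View pics/c4.png

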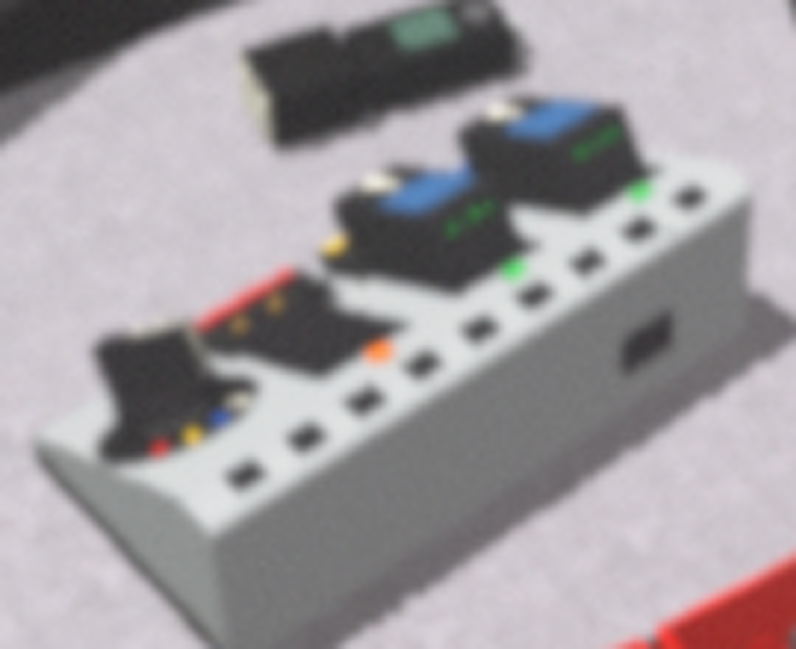

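Run:
```python
from h import *
def g(c,h): return face('scene',195+(c[0]+.5)/5.9-.5,195+(c[1]+.5)/5.9-.5,h).round(4)
print('lamps',[g(c,.001) for c in [(640,190),(513,269),(380,350)]])
print('stop',[g(c,.014) for c in [(200,328),(295,270)]])
print('rear corners', at_z('scene',195+748/5.9,195+187/5.9,.111),at_z('scene',195+210/5.9,195+535/5.9,.111))
print('knob top', [g(c,.051) for c in [(100,345),(125,325),(190,322)]])
print('model rear corners',C+chR()@[.09,.176,.111],C+chR()@[.09,-.176,.111])
```

```text
lamps [array([0.161 , 0.1304, 0.001 ]), array([0.1615, 0.0414, 0.001 ]), array([ 0.1601, -0.0448,  0.001 ])]
stop [array([ 0.0338, -0.0793,  0.014 ]), array([ 0.0307, -0.0141,  0.014 ])]
rear corners [0.66320474 0.05721926 0.111     ] [ 0.72086126 -0.2885045   0.111     ]
knob top [array([ 0.0837, -0.1508,  0.051 ]), array([ 0.0762, -0.132 ,  0.051 ]), array([ 0.122 , -0.1166,  0.051 ])]
model rear corners [0.66235948 0.06141225 0.111     ] [ 0.71742442 -0.28625405  0.111     ]
```

```bash
cat > plan.py <<'E'
import sys; from h import *
def st():
    o=manip.get_obs(); R=Rotation.from_quat(o['ee_rot']).as_matrix()
    return o,R,np.degrees(np.arctan2(R[1,0],R[0,0]))
def go(x,y,z,phi):
    o,R,f=st(); d=R.T@(np.array([x,y,z])-o['position'])/.04
    t=-((phi-f+180)%360-180)/6
    print('pos',o['position'].round(4),'phi',f.round(2),'t',round(o['clock'],2),'w',round(o['grip_width'],3),'F',o['ft_force'].round(1))
    print('units',d.round(3),'turn',round(t,3))
if __name__=='__main__': go(*map(float,sys.argv[1:5]))
E
python3 plan.py .48 -.42 .23 65
```

```text
pos [ 0.2053 -0.59    0.2306] phi 19.18 t 0.1 w 1.001 F [ 0.  -0.  -0.3]
units [ 7.883 -1.756  0.016] turn -7.636
```

```bash
python3 -m pendant '[[1,-0.2,0,-1,0],[2.4,-0.6,0,-2.5,0],[4,-0.9,0,-4.2,0],[5.5,-1.2,0,-5.9,0],[7,-1.6,0,-7.6,0]]'; python3 plan.py .5 -.15 .23 110
```

```text
clock: 0.72
position: [0.4504, -0.436, 0.2312]
ee_rot: [0.842, 0.539, 0.0, -0.0]
ft_force: [1.2, -1.3, -0.4]
grip_width: 0.997
pos [ 0.4504 -0.436   0.2312] phi 65.26 t 0.72 w 0.997 F [ 1.2 -1.3 -0.4]
units [ 7.012 -1.866  0.033] turn -7.456
```

```bash
python3 -m pendant '[[1.4,-0.4,0,-1.5,0],[2.8,-0.8,0,-3,0],[4.2,-1.1,0,-4.5,0],[5.6,-1.5,0,-6,0],[7,-1.9,0,-7.4,0]]'; python3 plan.py .46 .15 .2 154
```

```text
clock: 1.35
position: [0.4987, -0.1495, 0.2313]
ee_rot: [0.576, 0.817, -0.0, 0.0]
ft_force: [0.6, 0.1, 0.0]
grip_width: 0.997
pos [ 0.4987 -0.1495  0.2313] phi 109.63 t 1.35 w 0.997 F [0.6 0.1 0. ]
units [7.378 1.603 0.78 ] turn -7.395
```

```bash
python3 -m pendant '[[1.4,0.3,0,-1.5,0],[2.8,0.6,0,-3,0],[4.2,0.9,0.2,-4.5,0],[5.8,1.2,0.4,-6,0],[7.4,1.6,0.8,-7.4,0]]'; python3 plan.py .435 .284 .12 154
```

```text
clock: 1.98
position: [0.4617, 0.1425, 0.2014]
ee_rot: [0.225, 0.974, -0.0, 0.001]
ft_force: [1.4, 0.2, -0.8]
grip_width: 1.0
pos [0.4617 0.1425 0.2014] phi 154.0 t 1.98 w 1.0 F [ 1.4  0.2 -0.8]
units [2.153 2.887 2.032] turn 0.001
```

```bash
python3 -m pendant '[[1,1.2,0.5,0,0],[1.8,2.6,1,0,0],[1.8,2.98,1.5,0,0],[1.8,2.98,2,0,0],[1.8,2.98,2,0,0]]'; python3 plan.py .442 .2805 .006 154
python3 - <<'E'
from h import *
for n in('scene','top'): snap(n,'1')
crop('scene','1',290,130,400,220,7,'c5.png'); crop('top','1',140,165,250,255,7,'c6.png')
E
```

```text
clock: 2.6
position: [0.4499, 0.2775, 0.1197]
ee_rot: [0.228, 0.974, -0.001, -0.001]
ft_force: [1.1, 0.2, 0.2]
grip_width: 1.001
pos [0.4499 0.2775 0.1197] phi 153.63 t 2.6 w 1.001 F [1.1 0.2 0.2]
units [ 0.206 -0.013  2.844] turn -0.062
```

View pics/c5.png

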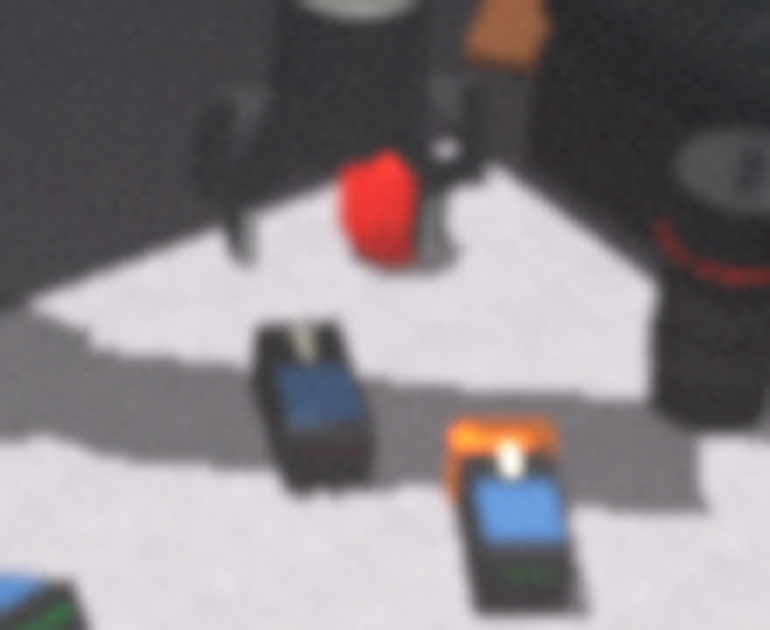

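View pics/c6.png

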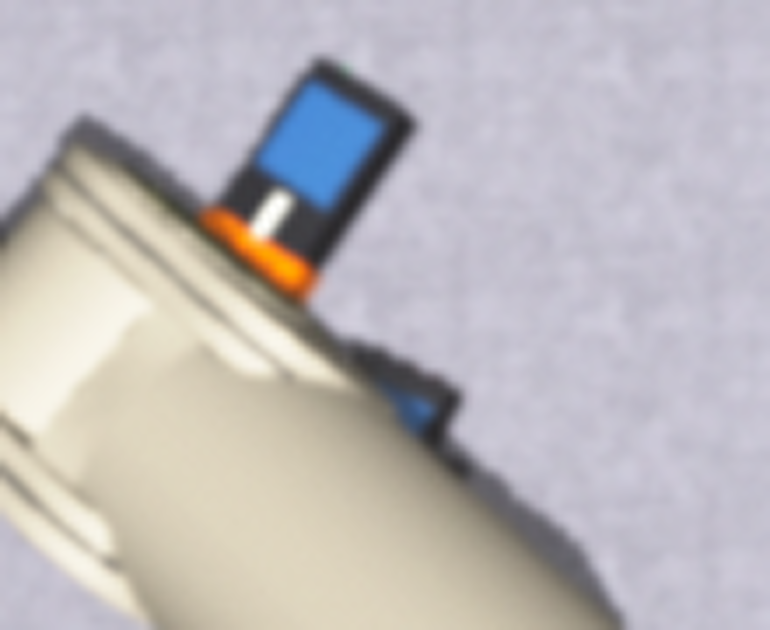

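```bash
python3 -m pendant '[[0.2,0,0.7,0,0],[0.2,0,1.5,0,0],[0.2,0,2.2,0,0],[0.2,0,2.6,0,0],[0.2,0,2.84,0,0]]' 20; python3 plan.py .442 .2805 .006 154
```

```text
clock: 3.32
position: [0.4445, 0.2818, 0.0078]
ee_rot: [0.229, 0.973, 0.0, 0.0]
ft_force: [0.4, 0.2, -0.0]
grip_width: 1.005
pos [0.4445 0.2818 0.0078] phi 153.54 t 3.33 w 1.005 F [ 0.4  0.2 -0. ]
units [ 0.042 -0.057  0.045] turn -0.077
```

```bash
python3 -m pendant '[[0,0,0,0,0.2],[0,0,0,0,0.4],[0,0,0,0,0.6],[0,0,0,0,0.8],[0,0,0,0,1]]' 25; python3 -m pendant '[[0,0,0,0,1],[0,0,0,0,1],[0,0,-0.3,0,1],[0,0,-0.8,0,1],[0,0,-1.4,0,1]]' 25;python3 plan.py .442 .2805 .006 154
```

```text
clock: 3.95
position: [0.4445, 0.2822, 0.0085]
ee_rot: [0.229, 0.974, 0.0, 0.001]
ft_force: [-2.3, -2.6, 6.6]
grip_width: 0.587
clock: 4.58
position: [0.4438, 0.2822, 0.0652]
ee_rot: [0.228, 0.974, 0.0, 0.0]
ft_force: [1.5, 0.4, -1.9]
grip_width: 0.579
pos [0.4438 0.2822 0.0652] phi 153.6 t 4.58 w 0.579 F [ 1.5  0.4 -1.9]
units [ 0.022 -0.058  1.481] turn -0.067
```

```bash
cat >> h.py <<'E'
XP=.0093; ZP=.029; SB=.034; YB=-.0445; HOLD=.0085
def tcp_final(ds=0,dz=0):
    return fw(SB+.052+XP+ds,YB,ZP)-np.array([0,0,ZP-HOLD])+np.array([0,0,dz])
E
python3 - <<'E'
from h import *
print(tcp_final(), tcp_final(.025))
E
python3 plan.py .46 .15 .2 172
```

```text
[ 0.58626401 -0.17388865  0.07826474] [ 0.60764809 -0.17050174  0.09076474]
pos [0.4438 0.2822 0.0652] phi 153.6 t 4.58 w 0.579 F [ 1.5  0.4 -1.9]
units [-1.832 -2.78  -3.37 ] turn -3.067
```

```bash
python3 -m pendant '[[0,0,-0.9,0,1],[-0.2,-0.3,-1.9,-0.6,1],[-0.6,-1,-2.8,-1.4,1],[-1.2,-1.9,-3.4,-2.2,1],[-1.8,-2.8,-3.4,-3,1]]'; python3 plan.py .58 -.05 .2 189
```

```text
clock: 5.2
position: [0.4594, 0.1494, 0.2026]
ee_rot: [0.071, 0.997, 0.0, 0.002]
ft_force: [0.3, -0.4, -4.2]
grip_width: 0.583
pos [0.4594 0.1494 0.2026] phi 171.82 t 5.2 w 0.583 F [ 0.3 -0.4 -4.2]
units [-3.695 -4.506  0.078] turn -2.864
```

```bash
python3 -m pendant '[[-0.6,-0.7,0,-0.5,1],[-1.4,-1.7,0,-1,1],[-2.2,-2.7,0,-1.6,1],[-3,-3.6,0,-2.2,1],[-3.7,-4.5,0,-2.86,1]]'; python3 plan.py .6076 -.1705 .15 189
```

```text
clock: 5.82
position: [0.5794, -0.0512, 0.201]
ee_rot: [-0.077, 0.997, -0.0, 0.001]
ft_force: [-0.6, 0.9, -1.8]
grip_width: 0.582
pos [ 0.5794 -0.0512  0.201 ] phi -171.12 t 5.83 w 0.582 F [-0.6  0.9 -1.8]
units [-0.235 -3.057  1.276] turn -0.019
```

```bash
python3 -m pendant '[[-0.1,-0.9,0,0,1],[-0.2,-2,0,0,1],[-0.24,-2.9,0.1,0,1],[-0.24,-3.06,0.6,0,1],[-0.24,-3.06,1,0,1]]'; python3 -m pendant '[[0,0,0,0,1],[0,0,0,0,1]]'; python3 plan.py .6076 -.1705 .15 189
python3 - <<'E'
from h import *
for n in('scene','top'): snap(n,'2')
crop('scene','2',190,160,330,265,5.6,'c7.png'); crop('top','2',250,120,385,225,5.6,'c8.png')
E
```

```text
clock: 6.45
position: [0.6064, -0.1692, 0.1591]
ee_rot: [-0.076, 0.997, 0.0, -0.0]
ft_force: [-0.9, 1.3, -3.0]
grip_width: 0.584
clock: 6.7
position: [0.607, -0.1682, 0.1604]
ee_rot: [-0.077, 0.997, 0.0, 0.0]
ft_force: [1.1, -0.2, -2.8]
grip_width: 0.583
pos [ 0.607  -0.1682  0.1604] phi -171.16 t 6.7 w 0.583 F [ 1.1 -0.2 -2.8]
units [-0.005 -0.059  0.261] turn -0.026
```

View pics/c7.png

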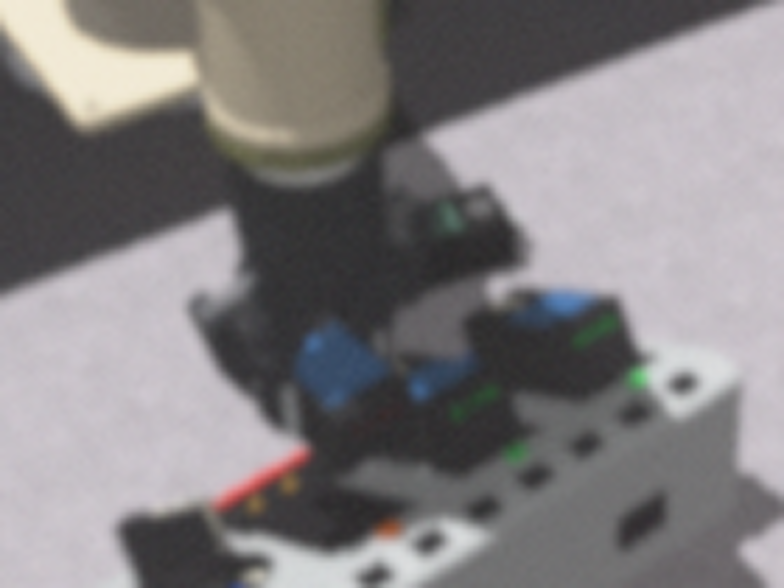

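View pics/c8.png

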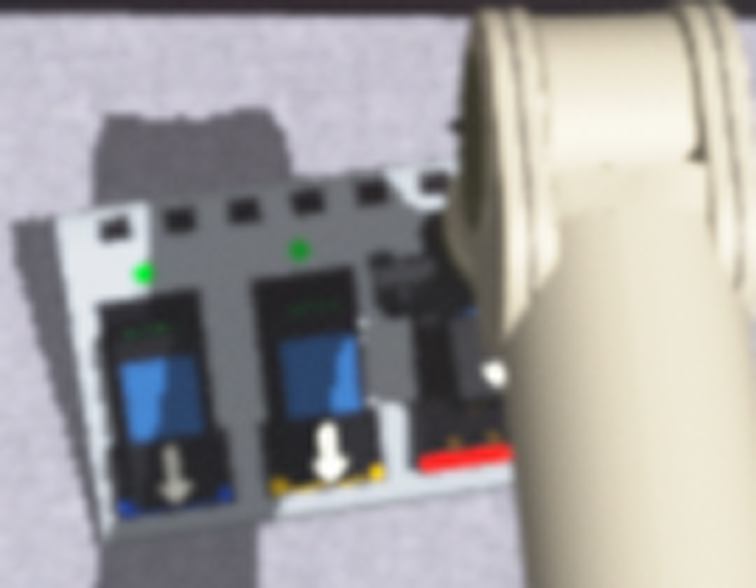

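Run:
```python
from h import *
o=manip.get_obs(); T=o['position']; z=T[2]-HOLD
P=at_z('top',250+495/5.6,120+386/5.6,z+.042); print('arrow tip',P, 'rel tool in charger axes',chR().T@(P-T))
P=at_z('scene',190+300/5.6,160+375/5.6,z+.042);print('label L corner',chR().T@(P-T))
P=at_z('scene',190+335/5.6,160+408/5.6,z+.042);print('label near corner',chR().T@(P-T))
P=at_z('scene',190+390/5.6,160+372/5.6,z+.042);print('label far corner',chR().T@(P-T))
```

```text
arrow tip [ 0.55421389 -0.17270693  0.19412781] rel tool in charger axes [-0.05293571  0.00437877  0.0335    ]
label L corner [ 0.00449395 -0.01721168  0.0335    ]
label near corner [ 0.03547886 -0.01844264  0.0335    ]
label far corner [0.03313248 0.01848213 0.0335    ]
```

```bash
sed -i 's/XP=.0093/XP=.0075/' h.py
python3 - <<'E'
from h import *
o=manip.get_obs(); T=o['position']; q=chR().T@(T-C)+[.09,0,0]; print('tool in charger',q)
print('contact TCP z', .026+(q[0]+.052-XP)*np.tan(np.pi/6)+HOLD)
f=chR().T@(tcp_final()-C)+[.09,0,0]; print('final',f, 'contact z at final x',.026+(f[0]+.052-XP)*np.tan(np.pi/6)+HOLD)
E
```

```text
tool in charger [ 0.08949726 -0.04269785  0.16062781]
contact TCP z 0.11186335645235254
final [ 0.06647338 -0.0445      0.07736474] contact z at final x 0.09857050807568876
```

```bash
python3 -m pendant '[[0,-0.05,0.3,0,1],[0,-0.05,0.6,0,1],[0,-0.05,0.85,0,1],[0,-0.05,1,0,1],[0,-0.05,1.1,0,1]]' 20;  python3 -m pendant '[[0,0,0,0,1],[0,0,0,0,1]]'
python3 - <<'E'
from h import *
o=manip.get_obs(); T=o['position']; print('tool in charger',chR().T@(T-C)+[.09,0,0],o['ft_force'])
snap('scene','3'); crop('scene','3',190,160,330,265,5.6,'c9.png')
E
```

```text
clock: 7.42
position: [0.607, -0.1714, 0.1153]
ee_rot: [-0.076, 0.997, 0.0, -0.0]
ft_force: [0.5, -0.8, -3.0]
grip_width: 0.582
clock: 7.68
position: [0.6073, -0.1715, 0.1161]
ee_rot: [-0.076, 0.997, -0.0, 0.0]
ft_force: [-0.7, -0.0, -2.6]
grip_width: 0.58
tool in charger [ 0.08915026 -0.04542928  0.11605408] [-0.69351588 -0.04677964 -2.61385813]
```

View pics/c9.png

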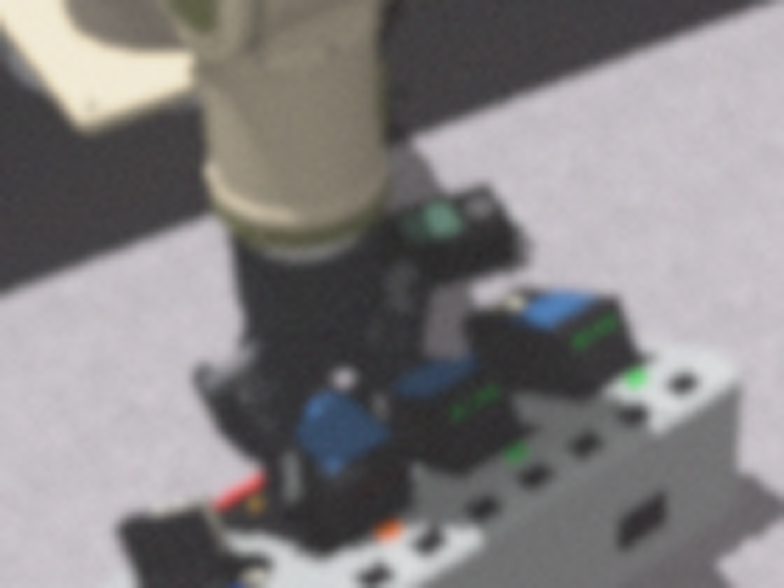

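```bash
python3 -m pendant '[[0.02,0,0.1,0,1],[0.07,0,0.17,0,1],[0.12,0,0.24,0,1],[0.17,0,0.31,0,1],[0.22,0,0.38,0,1]]' 20
python3 - <<'E'
from h import *
o=manip.get_obs(); T=o['position']; print('tool in charger',chR().T@(T-C)+[.09,0,0],o['ft_force'],o['torque'])
snap('scene','4'); crop('scene','4',190,160,330,265,5.6,'c10.png')
E
```

```text
clock: 8.35
position: [0.5991, -0.1727, 0.1013]
ee_rot: [-0.076, 0.997, -0.0, 0.001]
ft_force: [-0.3, 0.3, 4.5]
grip_width: 0.583
tool in charger [ 0.08085311 -0.04535399  0.10129115] [-0.30236815  0.3414025   4.54732639] [ 0.20435074 -0.30549702  0.06773006]
```

View pics/c10.png

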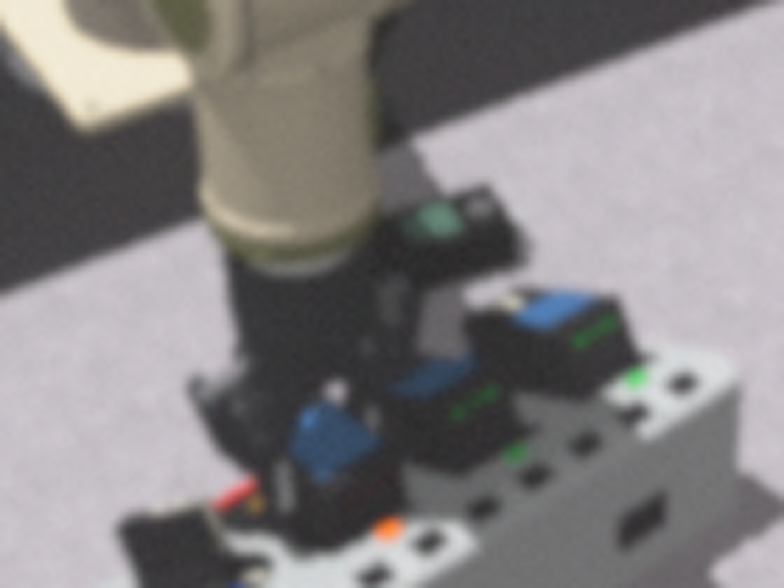

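```bash
python3 -m pendant '[[0.05,0,0.08,0,1],[0.1,0,0.16,0,1],[0.15,0,0.24,0,1],[0.2,0,0.32,0,1],[0.25,0,0.4,0,1]]' 20
python3 - <<'E'
from h import *
o=manip.get_obs(); T=o['position']; print('tool in charger',chR().T@(T-C)+[.09,0,0],o['ft_force'],o['torque'])
snap('scene','5'); crop('scene','5',190,160,330,265,5.6,'c11.png')
E
```

```text
clock: 9.02
position: [0.5883, -0.1744, 0.0842]
ee_rot: [-0.076, 0.997, -0.0, -0.0]
ft_force: [-0.1, -0.1, 3.2]
grip_width: 0.583
tool in charger [ 0.06995558 -0.04535134  0.08420674] [-0.05491145 -0.12337015  3.24299603] [ 0.02222487 -0.31791403  0.04318156]
```

View pics/c11.png

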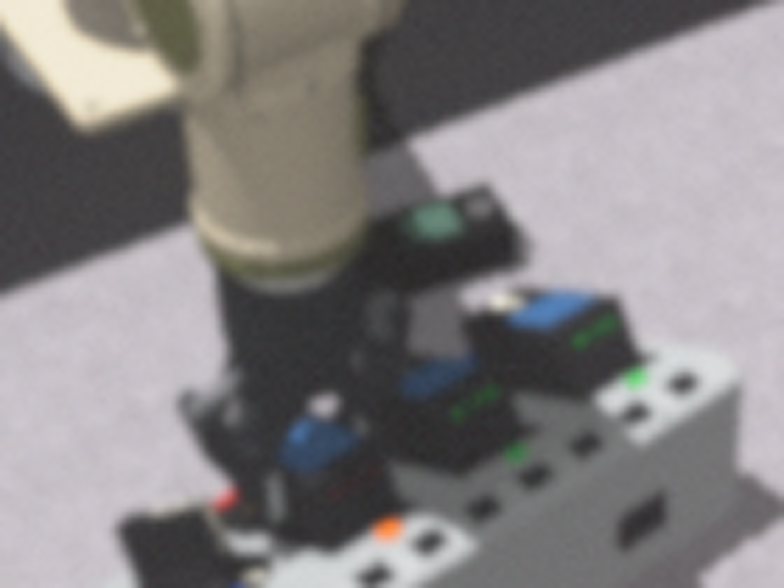

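```bash
python3 -m pendant '[[0.03,0,0.05,0,1],[0.05,0,0.09,0,1],[0.06,0,0.13,0,1],[0.06,0,0.13,0,1]]' 20
python3 - <<'E'
from h import *
o=manip.get_obs(); T=o['position']; print('tool in charger',chR().T@(T-C)+[.09,0,0],o['ft_force'],o['torque'])
snap('scene','6'); crop('scene','6',190,160,330,265,5.6,'c12.png')
snap('top','6'); crop('top','6',250,120,385,225,5.6,'c13.png')
E
```

```text
clock: 9.57
position: [0.5859, -0.1747, 0.079]
ee_rot: [-0.076, 0.997, 0.0, -0.0]
ft_force: [-0.0, -1.7, 1.2]
grip_width: 0.583
tool in charger [ 0.0675273  -0.04522977  0.07899466] [-0.01591969 -1.72840265  1.2144215 ] [-0.0309565  -0.24535502 -0.01551753]
```

View pics/c12.png

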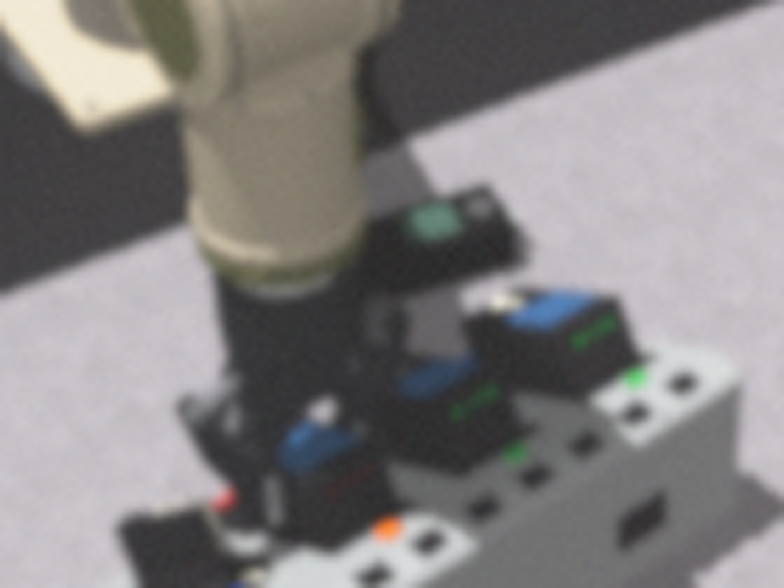

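View pics/c13.png

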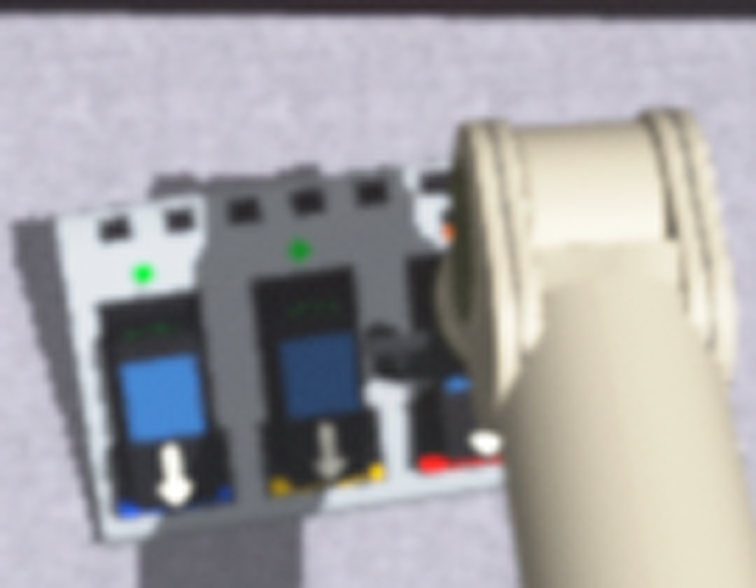

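```bash
python3 -m pendant '[[0.01,0,0.03,0,1],[0.02,0,0.06,0,1],[0.02,0,0.06,0,1]]' 20
python3 - <<'E'
from h import *
o=manip.get_obs(); T=o['position']; print('tool in charger',chR().T@(T-C)+[.09,0,0],o['ft_force'],o['torque'])
E
```

```text
clock: 10.05
position: [0.5853, -0.1748, 0.0769]
ee_rot: [-0.076, 0.997, -0.0, 0.0]
ft_force: [-0.8, 0.2, 2.8]
grip_width: 0.581
tool in charger [ 0.06696337 -0.04528477  0.07686717] [-0.76460611  0.17559292  2.81750232] [ 0.02333273 -0.31252457  0.05492288]
```

```bash
python3 -m pendant '[[0.0,0,0.03,0,1],[0.0,0,0.05,0,1],[0.0,0,0.05,0,1]]' 20
python3 - <<'E'
from h import *
o=manip.get_obs(); T=o['position']; print('tool in charger',chR().T@(T-C)+[.09,0,0],o['ft_force'],o['torque'])
snap('scene','7'); crop('scene','7',215,210,305,275,8,'c14.png')
E
```

```text
clock: 10.42
position: [0.5851, -0.1749, 0.0747]
ee_rot: [-0.076, 0.997, -0.0, -0.0]
ft_force: [-0.8, -0.2, 1.7]
grip_width: 0.581
tool in charger [ 0.06674825 -0.04529847  0.07468308] [-0.79155618 -0.24356291  1.66364633] [ 0.03816697 -0.10568741  0.01971335]
```

View pics/c14.png

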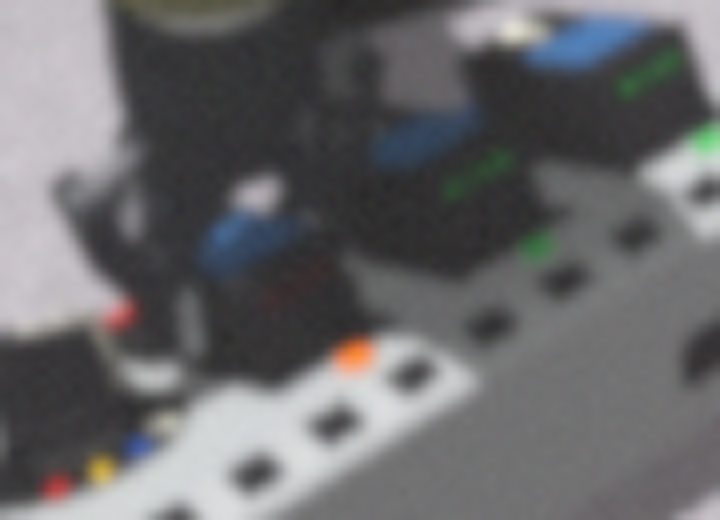

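```bash
python3 -m pendant '[[0.0,0,0.02,0,1],[0.0,0,0.04,0,1],[0.0,0,0.04,0,1]]' 20
python3 - <<'E'
from h import *
o=manip.get_obs(); T=o['position']; print('tool in charger',chR().T@(T-C)+[.09,0,0],o['ft_force'],o['torque'])
snap('scene','8')
d=np.load('pics/scene8.npy')
k,dd,p,R=K('scene')
ys,xs=np.mgrid[200:275,215:310]
q=cv2.undistortPoints(np.stack([xs.ravel(),ys.ravel()],1).astype(float)[:,None],k,dd)[:,0]
W=p+(np.c_[q,np.ones(len(q))]@R.T)*d[ys.ravel(),xs.ravel()][:,None]
L=(W-F0())@faceR()
for y in (.132,.044,-.0445):
  for s in (.08,.09,.10,.11,.12,.13):
    m=(abs(L[:,1]-y)<.018)&(abs(L[:,0]-s)<.005); print(y,s,m.sum(),np.median(L[m,2]).round(4) if m.sum() else '')
E
```

```text
clock: 10.85
position: [0.5851, -0.1749, 0.0731]
ee_rot: [-0.076, 0.997, -0.0, -0.0]
ft_force: [-2.8, 0.4, 3.2]
grip_width: 0.584
tool in charger [ 0.06671014 -0.04532259  0.07309567] [-2.7708247   0.37767143  3.15874529] [0.0076117  0.17034506 0.04564395]
0.132 0.08 7 0.0391
0.132 0.09 9 0.0391
0.132 0.1 10 0.0399
0.132 0.11 11 0.0392
0.132 0.12 10 0.0388
0.132 0.13 22 0.0366
0.044 0.08 6 0.04
0.044 0.09 13 0.0395
0.044 0.1 9 0.0392
0.044 0.11 10 0.0399
0.044 0.12 11 0.0394
0.044 0.13 26 0.0381
-0.0445 0.08 7 0.0433
-0.0445 0.09 8 0.0427
-0.0445 0.1 13 0.0428
-0.0445 0.11 11 0.0429
-0.0445 0.12 12 0.0427
-0.0445 0.13 44 0.0594
```

```bash
python3 -m pendant '[[0,0,-0.02,0,0.42],[0,0,-0.03,0,0.41],[0,0,-0.04,0,0.40],[0,0,-0.04,0,0.38],[0,0,-0.04,0,0.35]]' 20
python3 - <<'E'
from h import *
o=manip.get_obs(); T=o['position']; print('tool in charger',chR().T@(T-C)+[.09,0,0],o['ft_force'],o['torque'],o['grip_width'])
snap('scene','9')
d=np.load('pics/scene9.npy')
k,dd,p,R=K('scene')
ys,xs=np.mgrid[200:275,215:310]
q=cv2.undistortPoints(np.stack([xs.ravel(),ys.ravel()],1).astype(float)[:,None],k,dd)[:,0]
W=p+(np.c_[q,np.ones(len(q))]@R.T)*d[ys.ravel(),xs.ravel()][:,None]
L=(W-F0())@faceR()
for y in (.044,-.0445):
  for s in (.08,.09,.10,.11,.12,.13):
    m=(abs(L[:,1]-y)<.018)&(abs(L[:,0]-s)<.005); print(y,s,m.sum(),np.median(L[m,2]).round(4) if m.sum() else '')
crop('scene','9',215,210,305,275,8,'c15.png')
E
```

```text
clock: 11.52
position: [0.5853, -0.1749, 0.0749]
ee_rot: [-0.076, 0.997, -0.0, 0.0]
ft_force: [-0.2, -0.9, 0.1]
grip_width: 0.648
tool in charger [ 0.06695765 -0.04533597  0.07489131] [-0.20481867 -0.92312879  0.11964948] [0.05322986 0.02574645 0.01870751] 0.6480639601113641
0.044 0.08 9 0.0397
0.044 0.09 13 0.0393
0.044 0.1 11 0.0393
0.044 0.11 6 0.0396
0.044 0.12 15 0.0399
0.044 0.13 29 0.0366
-0.0445 0.08 10 0.0425
-0.0445 0.09 10 0.0425
-0.0445 0.1 13 0.0426
-0.0445 0.11 10 0.0427
-0.0445 0.12 16 0.0425
-0.0445 0.13 43 0.0421
```

View pics/c15.png

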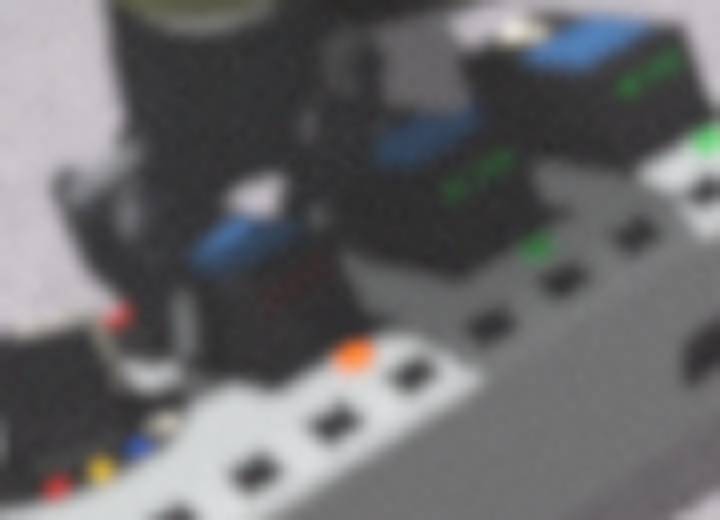

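```bash
python3 -m pendant '[[0,0,0,0,0.3],[0,0,0,0,0.28],[0,0,-0.3,0,0.28],[0,0,-0.8,0,0.28],[0,0,-1.5,0,0.28]]' 20; python3 -m pendant '[[0,0,-0.8,0,0.28],[0,0,-1.6,0,0.28],[-0.5,0,-2.4,0,0.28],[-1.4,0,-2.4,0,0.28],[-2.8,0,-2.4,0,0.28]]';python3 plan.py .6 -.25 .2 54
```

```text
clock: 12.2
position: [0.5853, -0.1747, 0.1366]
ee_rot: [-0.076, 0.997, -0.0, 0.0]
ft_force: [1.3, -1.0, 0.3]
grip_width: 0.718
clock: 12.82
position: [0.697, -0.1592, 0.2343]
ee_rot: [-0.075, 0.997, -0.001, 0.002]
ft_force: [-0.7, -1.8, 1.4]
grip_width: 0.72
pos [ 0.697  -0.1592  0.2343] phi -171.41 t 12.82 w 0.72 F [-0.7 -1.8  1.4]
units [ 2.74  -1.879  0.854] turn 22.432
```

Run:
```python
from h import *
for n in('scene','top'): snap(n,'10')
crop('scene','10',195,190,330,290,5.9,'c16.png'); crop('top','10',250,120,385,225,5.6,'c17.png')
```

```text
(no output)
```

View pics/c16.png

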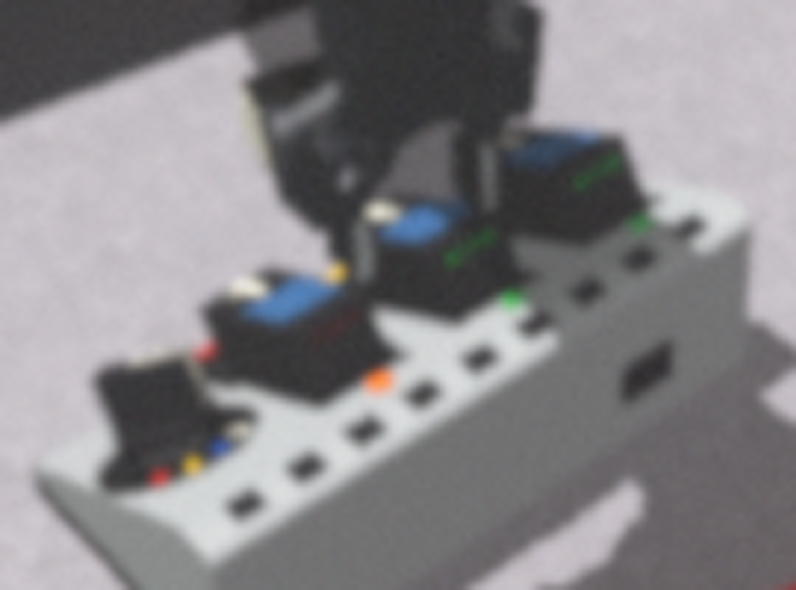

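View pics/c17.png

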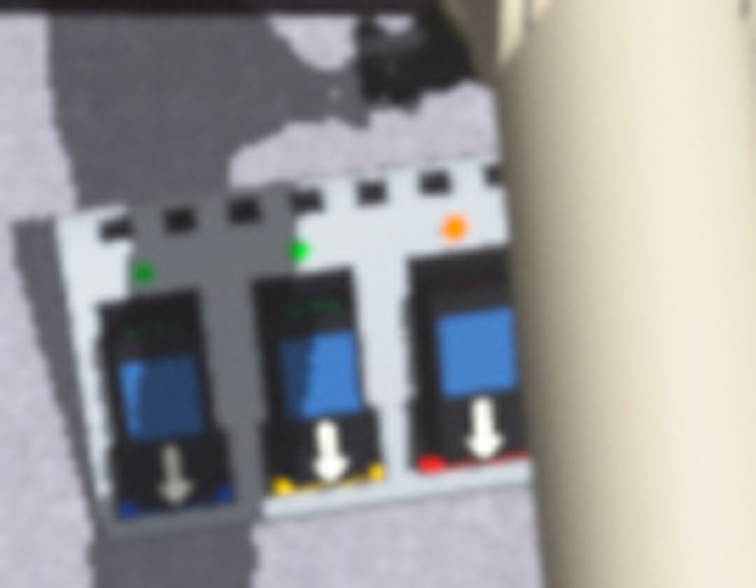

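```bash
cat >> h.py <<'E'
def heights(n,tag,pts,r=.005):
    d=np.load(f'pics/{n}{tag}.npy'); k,dd,p,R=K(n)
    ys,xs=np.mgrid[130:310,190:400]
    q=cv2.undistortPoints(np.stack([xs.ravel(),ys.ravel()],1).astype(float)[:,None],k,dd)[:,0]
    W=p+(np.c_[q,np.ones(len(q))]@R.T)*d[ys.ravel(),xs.ravel()][:,None]
    L=(W-F0())@faceR()
    return [np.median(L[(np.hypot(L[:,0]-s,L[:,1]-y)<r),2]).round(4) for s,y in pts]
E
python3 - <<'E'
from h import *
for n in('scene','top'):
  for y in(.132,.044,-.044): print(n,y,heights(n,'10',[(s,y+dy) for s in(.05,.07,.09,.11,.125) for dy in (.01,)],.007))
def g(c,h): return face('top',250+(c[0]+.5)/5.6-.5,120+(c[1]+.5)/5.6-.5,h).round(4)
for c in [(120,362),(279,340),(438,320),(135,440),(288,418),(445,397)]: print(g(c,.042))
E
```

```text
scene 0.132 [np.float64(0.039), np.float64(0.0392), np.float64(0.0391), np.float64(0.0403), np.float64(0.0396)]
scene 0.044 [np.float64(0.0392), np.float64(0.0395), np.float64(0.0389), np.float64(0.0399), np.float64(0.0395)]
scene -0.044 [np.float64(0.0426), np.float64(0.0421), np.float64(0.0426), np.float64(0.0429), np.float64(0.042)]
top 0.132 [np.float64(0.0405), np.float64(0.0411), np.float64(0.0399), np.float64(0.0412), np.float64(0.0415)]
top 0.044 [np.float64(0.0396), np.float64(0.0412), np.float64(0.5973), np.float64(0.0413), np.float64(0.0409)]
top -0.044 [np.float64(0.0401), np.float64(0.0402), np.float64(0.0433), np.float64(0.6502), np.float64(0.6393)]
[0.1287 0.1524 0.042 ]
[0.1277 0.0644 0.042 ]
[ 0.1255 -0.0239  0.042 ]
[0.0817 0.1504 0.042 ]
[0.0811 0.0644 0.042 ]
[ 0.0795 -0.0241  0.042 ]
```

```bash
python3 plan.py .5 -.45 .24 140; python3 -m pendant '[[1,-1,0,1.6,0.3],[2,-2.2,0,3.2,0.3],[3,-3.4,0,4.8,0.3],[3.8,-4.6,0,6.4,0.3],[4.6,-5.8,0,8,0.3]]'; python3 plan.py .45 -.45 .24 100
```

```text
pos [ 0.699  -0.1549  0.2296] phi -171.09 t 12.93 w 0.722 F [-0.8  0.9  0.1]
units [ 6.058 -6.517 -0.286] turn 8.152
clock: 13.55
position: [0.548, -0.4168, 0.2331]
ee_rot: [0.339, 0.941, -0.0, 0.001]
ft_force: [0.3, -0.2, 0.3]
grip_width: 0.701
pos [ 0.548  -0.4168  0.2331] phi 140.41 t 13.55 w 0.701 F [ 0.3 -0.2  0.3]
units [ 1.358 -2.201 -0.176] turn 6.735
```

```bash
python3 -m pendant '[[0.3,-0.4,-0.1,1.6,0.3],[0.6,-0.9,-0.2,3.2,0.3],[0.9,-1.4,-0.2,4.8,0.3],[1.2,-1.9,-0.2,6.4,0.3],[1.4,-2.2,-0.2,7.8,0.3]]'
python3 - <<'E'
from h import *
for n in('scene','top'): snap(n,'11')
crop('scene','11',195,190,330,290,5.9,'c18.png'); crop('top','11',250,120,385,225,5.6,'c19.png')
for n in('scene','top'):
  for y in(.132,.044,-.044): print(n,y,[float(v) for v in heights(n,'11',[(s,y) for s in(.05,.07,.09,.11,.125)],.012)])
E
```

```text
clock: 14.18
position: [0.4489, -0.4483, 0.2408]
ee_rot: [0.685, 0.729, -0.0, 0.001]
ft_force: [-0.6, -0.4, -0.0]
grip_width: 0.699
scene 0.132 [0.0391, 0.0388, 0.0398, 0.0395, 0.0375]
scene 0.044 [0.0396, 0.0394, 0.0395, 0.0399, 0.0366]
scene -0.044 [0.0427, 0.0423, 0.0424, 0.0427, 0.0367]
top 0.132 [0.0401, 0.0401, 0.0402, 0.0405, 0.0405]
top 0.044 [0.0404, 0.0394, 0.0405, 0.0407, 0.0401]
top -0.044 [0.0404, 0.041, 0.0402, 0.0409, 0.0405]
```

View pics/c18.png

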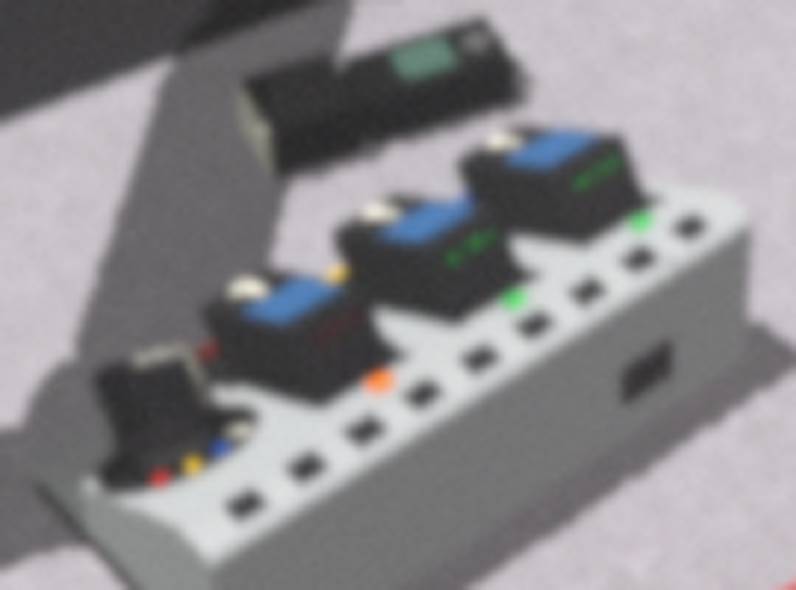

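View pics/c19.png

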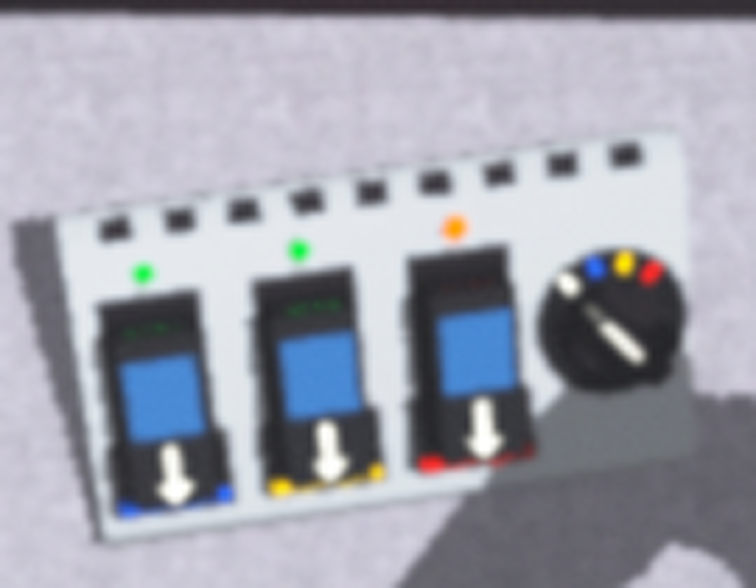

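Run:
```python
from h import *
crop('top','11',335,155,385,200,14,'c20.png'); crop('scene','11',205,240,245,275,14,'c21.png')
for th in (.72,):
  for l in (-.027,0,.027):
    P=fw(.092+l*np.cos(th),-.130+l*np.sin(th),.051); print(P.round(4),((proj('top',P)[0]-[335,155])*14).round(), ((proj('scene',P)[0]-[205,240])*14).round())
```

```text
[ 0.5714 -0.2808  0.106 ] [474. 461.] [ 80. 168.]
[ 0.586  -0.2605  0.1162] [391. 388.] [190. 140.]
[ 0.6005 -0.2402  0.1263] [307. 315.] [302. 112.]
```

View pics/c20.png

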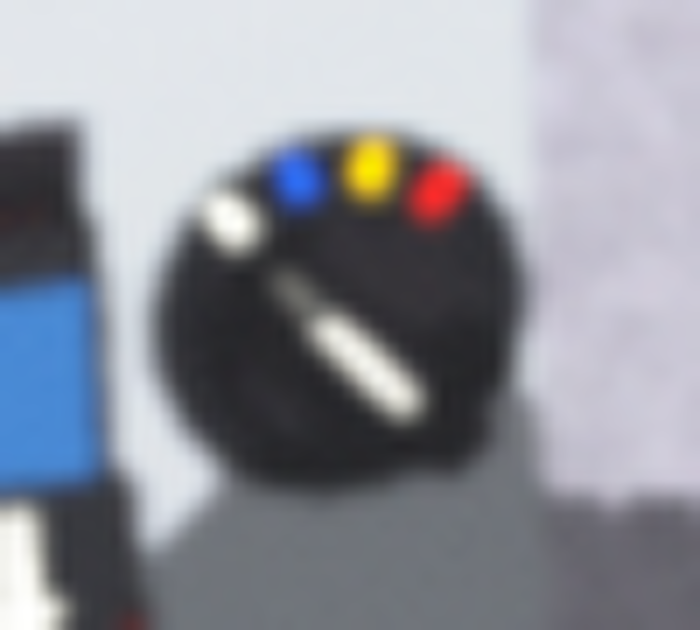

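View pics/c21.png

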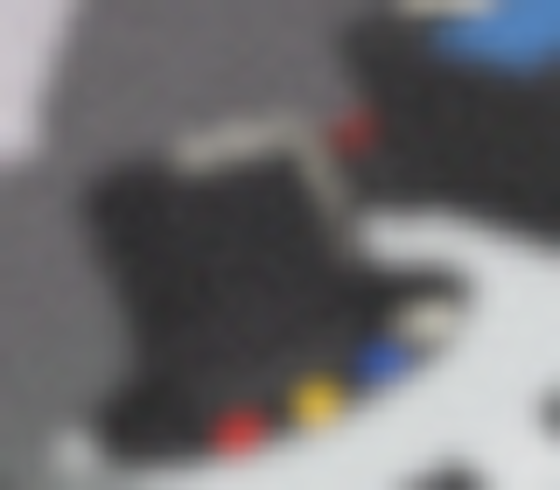

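```bash
python3 - <<'E'
from h import *
for h in (.033,.042): print(h,fw(.092,-.130,h))
th=.72; v=faceR()@[np.cos(th),np.sin(th),0]; print('azimuth',np.degrees(np.arctan2(v[1],v[0])))
v=faceR()@[np.cos(th),-np.sin(th),0]; print('azimuth end',np.degrees(np.arctan2(v[1],v[0])), 'push dir', -faceR()[:,2])
E
python3 plan.py .588 -.26 .2 54.4
```

```text
0.033 [ 0.59484109 -0.25909594  0.10057884]
0.042 [ 0.59039649 -0.2597999   0.10837307]
azimuth 54.36296390813595
azimuth end -36.36296390813595 push dir [ 0.49384417  0.07821723 -0.8660254 ]
pos [ 0.4487 -0.4488  0.2408] phi 93.69 t 14.28 w 0.701 F [ 0.7 -0.6  0.1]
units [4.489 3.78  1.013] turn 6.549
```

```bash
python3 -m pendant '[[0.7,0.6,0,1.3,0.45],[1.8,1.5,0,2.6,0.45],[2.9,2.4,0,3.9,0.45],[3.9,3.3,0,5.2,0.45],[4.5,3.8,0.2,6.5,0.45]]'; python3 plan.py .590 -.26 .15 54.4
```

```text
clock: 14.9
position: [0.5921, -0.2535, 0.2325]
ee_rot: [0.886, 0.463, 0.001, 0.0]
ft_force: [-0.4, -0.2, 0.3]
grip_width: 0.546
pos [ 0.5921 -0.2535  0.2325] phi 55.17 t 14.9 w 0.546 F [-0.4 -0.2  0.3]
units [-0.169  0.045  2.063] turn 0.128
```

```bash
python3 -m pendant '[[-0.1,0.03,0.5,0.13,0.45],[-0.17,0.05,1.1,0.13,0.45],[-0.17,0.05,1.6,0.13,0.45],[-0.17,0.05,2,0.13,0.45],[-0.17,0.05,2.06,0.13,0.45]]'; python3 -m pendant '[[0,0,0,0,0.45],[0,0,0,0,0.45]]'; python3 plan.py .5904 -.2598 .098 54.4
python3 - <<'E'
from h import *
for n in('scene',): snap(n,'12')
crop('scene','12',195,205,265,275,8,'c22.png')
E
```

```text
clock: 15.52
position: [0.5868, -0.2644, 0.1474]
ee_rot: [0.89, 0.456, -0.0, -0.001]
ft_force: [0.0, -0.1, -0.5]
grip_width: 0.543
clock: 15.78
position: [0.5879, -0.2646, 0.1494]
ee_rot: [0.89, 0.455, 0.0, 0.001]
ft_force: [0.8, 0.0, -0.3]
grip_width: 0.55
pos [ 0.5879 -0.2646  0.1494] phi 54.18 t 15.78 w 0.55 F [ 0.8  0.  -0.3]
units [ 0.134 -0.02   1.286] turn -0.037
```

View pics/c22.png

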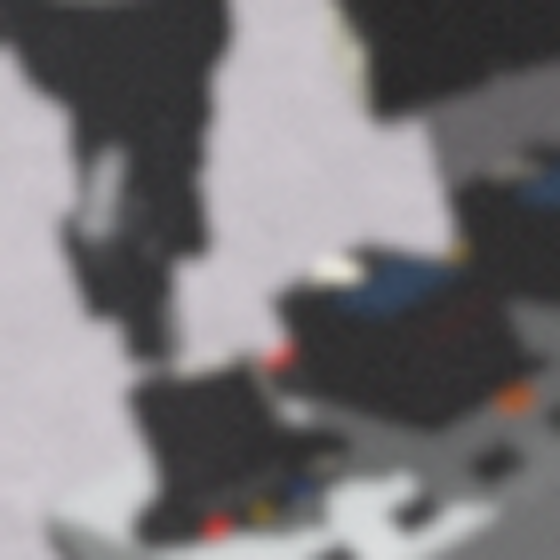

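```bash
python3 -m pendant '[[0.13,-0.02,0.3,0,0.45],[0.13,-0.02,0.6,0,0.45],[0.13,-0.02,0.9,0,0.45],[0.13,-0.02,1.2,0,0.45],[0.13,-0.02,1.24,0,0.45]]'; python3 plan.py .5904 -.2598 .0995 54.4;  python3 -m pendant '[[0,0,0,0,0.6],[0,0,0,0,0.7],[0,0,0,0,0.8],[0,0,0,0,1],[0,0,0,0,1]]' 25; python3 plan.py .5904 -.2598 .0995 54.4
```

```text
clock: 16.45
position: [0.5891, -0.2597, 0.0975]
ee_rot: [0.89, 0.455, -0.001, -0.001]
ft_force: [-0.5, -0.1, 0.1]
grip_width: 0.549
pos [ 0.5891 -0.2597  0.0975] phi 54.16 t 16.45 w 0.549 F [-0.5 -0.1  0.1]
units [ 0.017  0.029 -0.051] turn -0.04
clock: 17.08
position: [0.5909, -0.2608, 0.1001]
ee_rot: [0.891, 0.455, 0.001, 0.002]
ft_force: [4.5, -2.8, 2.3]
grip_width: 0.237
pos [ 0.5909 -0.2608  0.1001] phi 54.13 t 17.07 w 0.237 F [ 4.5 -2.8  2.3]
units [ 0.011 -0.025  0.014] turn -0.046
```

```bash
python3 -m pendant '[[0.02,0.02,0.06,0,1],[0.05,0.05,0.13,0,1],[0.08,0.08,0.2,0,1],[0.11,0.1,0.26,0,1],[0.11,0.1,0.26,0,1]]' 40
python3 - <<'E'
from h import *
o=manip.get_obs(); print(o['ft_force'],np.dot(o['ft_force'],faceR()[:,2]),o['torque'])
snap('scene','13'); crop('scene','13',195,205,265,275,8,'c23.png')
E
```

```text
clock: 17.7
position: [0.5962, -0.2601, 0.0913]
ee_rot: [0.891, 0.455, 0.0, 0.002]
ft_force: [-5.5, -3.0, 19.8]
grip_width: 0.229
[-5.53581427 -2.96107942 19.77801366] 20.09369930798628 [-0.73289551  0.88927371 -0.12123423]
```

View pics/c23.png

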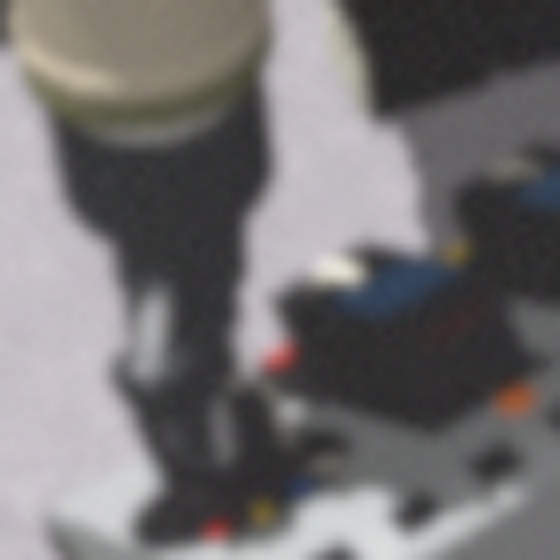

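```bash
python3 -m pendant '[[0,0,0,0.5,1],[0,0,0,1,1],[0,0,0,1.5,1],[0,0,0,2,1],[0,0,0,2.5,1]]' 40
python3 - <<'E'
from h import *
o=manip.get_obs(); print(o['ft_force'],np.dot(o['ft_force'],faceR()[:,2]),o['torque'])
snap('scene','14'); crop('scene','14',195,205,265,275,8,'c24.png')
E
```

```text
clock: 18.38
position: [0.5967, -0.2595, 0.0908]
ee_rot: [0.943, 0.334, 0.001, 0.002]
ft_force: [-1.8, -2.2, 13.4]
grip_width: 0.214
[-1.77277347 -2.16122843 13.4272546 ] 12.672862735565495 [-0.50878509 -0.19067502 -0.10432322]
```

View pics/c24.png

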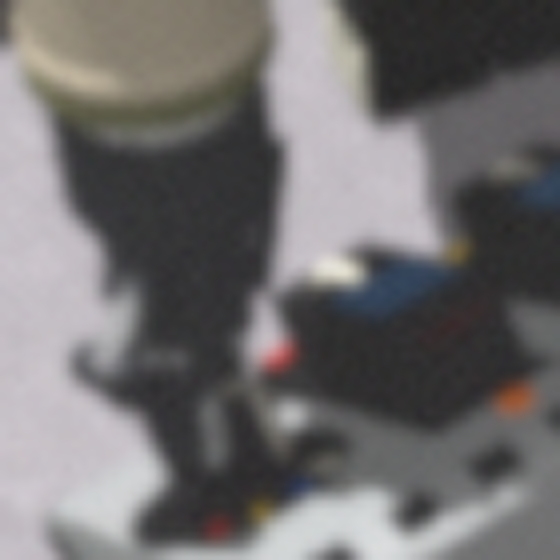

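```bash
python3 -m pendant '[[0,0,0,0.6,1],[0,0,0.01,1.2,1],[0,0,0.02,1.8,1],[0,0,0.02,2.4,1],[0,0,0.02,3,1]]' 40
python3 - <<'E'
from h import *
o=manip.get_obs(); print(o['ft_force'],np.dot(o['ft_force'],faceR()[:,2]),o['torque'])
E
python3 -m pendant '[[0,0,0,0.6,1],[0,0,0,1.2,1],[0,0,0,1.8,1],[0,0,0,2.4,1],[0,0,0,3,1]]' 40
python3 - <<'E'
from h import *
o=manip.get_obs(); print(o['ft_force'],np.dot(o['ft_force'],faceR()[:,2]),o['torque'],o['joint_pos'])
snap('scene','15'); crop('scene','15',195,205,265,275,8,'c25.png')
E
python3 plan.py .596 -.2595 .09 -36.4
```

```text
clock: 19.05
position: [0.5964, -0.26, 0.0902]
ee_rot: [0.983, 0.182, 0.001, 0.002]
ft_force: [-4.5, -2.2, 17.4]
grip_width: 0.185
[-4.49055142 -2.20976264 17.43036497] 17.48561302307886 [-0.68487064  0.52146762 -0.13024235]
clock: 19.68
position: [0.5962, -0.2586, 0.0897]
ee_rot: [1.0, 0.027, 0.001, 0.0]
ft_force: [-4.6, 1.2, 15.3]
grip_width: 0.181
[-4.63797602  1.15024205 15.31755901] 15.465863896931992 [0.79942999 0.57400795 0.39242081] [ 0.52867257  0.50379407 -0.25212887  1.53913301  0.13456162  1.1139587
 -1.27007613]
pos [ 0.5962 -0.2587  0.0896] phi 2.88 t 19.73 w 0.182 F [-2.6 -1.6 13.9]
units [-0.006  0.021 -0.009] turn 6.546
```

View pics/c25.png

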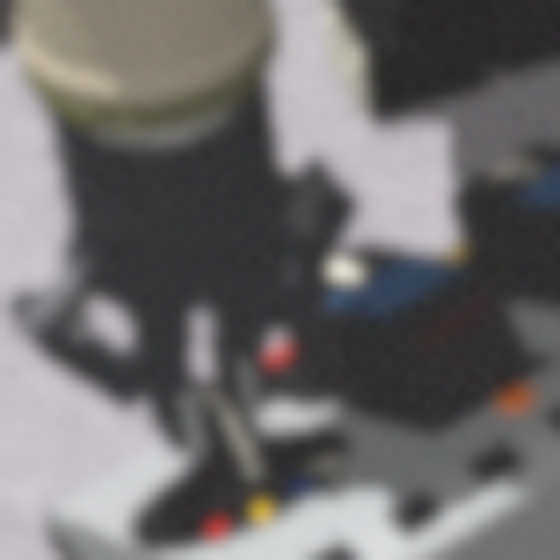

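```bash
python3 -m pendant '[[0,0,0,0.6,1],[0,0,0,1.2,1],[0,0,0,1.8,1],[0,0,0,2.5,1],[0,0,0,3.2,1]]' 40
python3 - <<'E'
from h import *
o=manip.get_obs(); print(o['ft_force'],np.dot(o['ft_force'],faceR()[:,2]),o['torque'])
E
python3 -m pendant '[[0,0,0,0.6,1],[0,0,0,1.2,1],[0,0,0,1.8,1],[0,0,0,2.5,1],[0,0,0,3.3,1]]' 40
python3 - <<'E'
from h import *
o=manip.get_obs(); print(o['ft_force'],np.dot(o['ft_force'],faceR()[:,2]),o['torque'],o['joint_pos'])
snap('scene','16'); crop('scene','16',195,205,265,275,8,'c26.png')
E
python3 plan.py .596 -.2595 .09 -36.4
```

```text
clock: 20.35
position: [0.5969, -0.2573, 0.0893]
ee_rot: [0.99, -0.14, 0.001, -0.001]
ft_force: [0.8, 1.4, 10.5]
grip_width: 0.179
[ 0.84680679  1.40673596 10.53378814] 8.594306534595317 [ 1.8845886  -0.4220088   0.97587715]
clock: 20.98
position: [0.5966, -0.2563, 0.0904]
ee_rot: [0.951, -0.308, 0.001, -0.001]
ft_force: [-7.1, 5.2, 22.9]
grip_width: 0.178
[-7.11647713  5.18083806 22.89246924] 22.93465984581784 [3.24296938 0.80427238 1.29673795] [ 0.4347875   0.49245612 -0.12951669  1.54503058  0.06506561  1.10741192
 -1.90498416]
pos [ 0.5966 -0.2563  0.0905] phi -36.1 t 21.02 w 0.182 F [-7.5  4.3 21.4]
units [0.035 0.074 0.012] turn 0.051
```

View pics/c26.png

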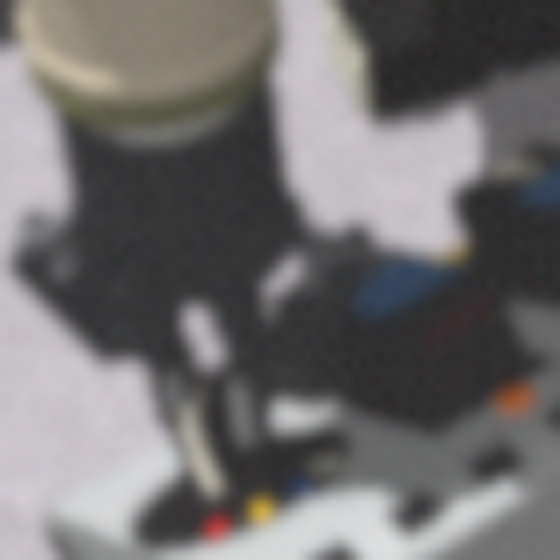

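Run:
```python
from h import *
for q in (.96,1.1,1.2,1.3,1.44,1.55):
  th=.72-q
  r=[]
  for l,h in ((.027,.041),(.027,.009)):
    P=fw(.092+l*np.cos(th),-.130+l*np.sin(th),h); r.append(((proj('scene',P)[0]-[195,205])*8).round())
  print(q,r)
crop('scene','16',210,245,235,275,20,'c27.png')
```

```text
0.96 [array([215., 402.]), array([249., 478.])]
1.1 [array([206., 406.]), array([239., 482.])]
1.2 [array([199., 409.]), array([233., 485.])]
1.3 [array([192., 412.]), array([226., 488.])]
1.44 [array([182., 415.]), array([216., 491.])]
1.55 [array([175., 417.]), array([209., 493.])]
```

View pics/c27.png

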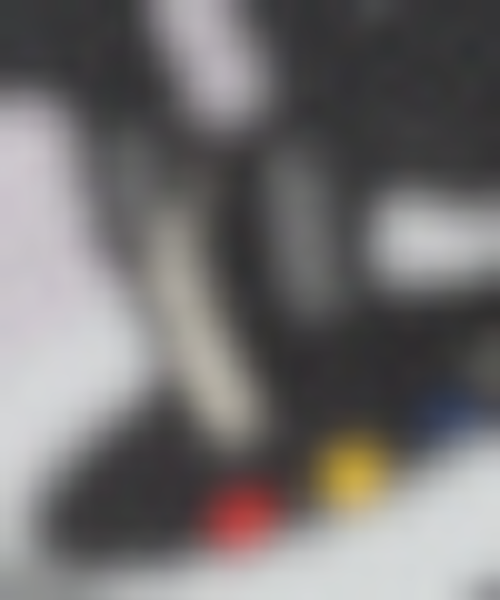

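```bash
python3 -m pendant '[[-0.02,0.02,-0.06,0,1],[-0.05,0.05,-0.12,0,1],[-0.08,0.08,-0.18,0,1],[-0.1,0.1,-0.24,0,1],[-0.1,0.1,-0.24,0,1]]' 25
python3 - <<'E'
from h import *
o=manip.get_obs(); print(o['ft_force'],np.dot(o['ft_force'],faceR()[:,2]),o['torque'])
E
python3 -m pendant '[[0,0,0,0,0.75],[0,0,0,0,0.7],[0,0,0,0,0.6],[0,0,0,0,0.5],[0,0,0,0,0.45]]' 25; python3 plan.py .59 -.26 .2 -36
python3 - <<'E'
from h import *
snap('scene','17'); crop('scene','17',195,205,265,275,8,'c28.png')
E
```

```text
clock: 21.65
position: [0.592, -0.257, 0.0984]
ee_rot: [0.952, -0.306, 0.001, -0.002]
ft_force: [6.2, 2.2, 4.9]
grip_width: 0.182
[6.16061079 2.16753431 4.94134992] 1.067414300284775 [ 2.77419722 -1.93035958  0.88118325]
clock: 22.28
position: [0.5898, -0.2595, 0.097]
ee_rot: [0.951, -0.308, -0.0, 0.0]
ft_force: [0.7, 0.4, 0.0]
grip_width: 0.553
pos [ 0.5898 -0.2595  0.097 ] phi -35.84 t 22.27 w 0.553 F [0.7 0.4 0. ]
units [ 0.012  0.008 -2.574] turn 0.026
```

View pics/c28.png

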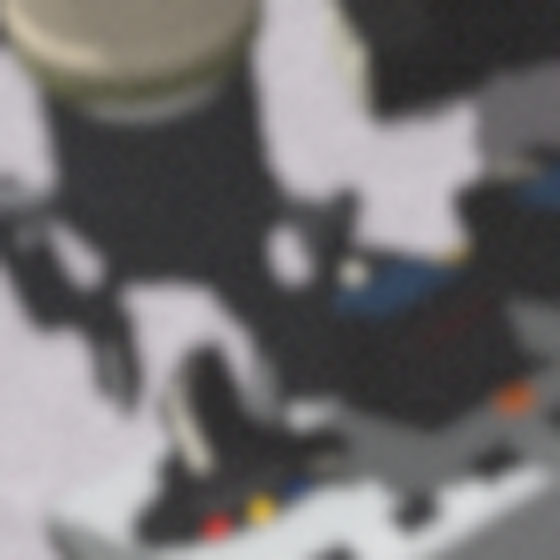

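Knob stands out with the line end at about (205,470), pointing at the red mark. Lifting straight up and retreating to the right.

```bash
python3 -m pendant '[[0,0,-0.4,0,0.45],[0,0,-1,0,0.45],[0,0,-1.8,0,0.45],[0,0,-2.7,0,0.45],[0,0,-3.6,0,0.45]]'; python3 plan.py .45 -.45 .24 -36
```

```text
clock: 22.95
position: [0.59, -0.2594, 0.2439]
ee_rot: [0.951, -0.308, 0.001, 0.0]
ft_force: [0.2, -0.5, -0.8]
grip_width: 0.548
pos [ 0.59   -0.2594  0.2439] phi -35.84 t 22.95 w 0.548 F [ 0.2 -0.5 -0.8]
units [-0.048  5.911  0.095] turn 0.027
```

```bash
python3 -m pendant '[[0,0.8,0,0,0.45],[0,2,0,-1,0.45],[0,3.4,0,-2,0.45],[0,4.7,0,-3,0.45],[0,5.9,0,-4,0.45]]'
python3 - <<'E'
from h import *
for n in('scene','top'): snap(n,'18')
crop('top','18',250,120,385,225,5.6,'c29.png'); crop('scene','18',195,190,330,290,5.9,'c30.png')
for n in('scene','top'):
  for y in(.132,.044,-.044): print(n,y,[float(v) for v in heights(n,'18',[(s,y) for s in(.05,.07,.09,.11,.125)],.012)])
for q in (.96,1.44):
  th=.72-q
  print(q,[((proj('top',fw(.092+l*np.cos(th),-.13+l*np.sin(th),.051))[0]-[250,120])*5.6).round() for l in (-.027,.027)])
E
```

```text
clock: 23.58
position: [0.4505, -0.4524, 0.2428]
ee_rot: [0.995, -0.102, 0.001, 0.001]
ft_force: [0.4, 1.6, 0.5]
grip_width: 0.549
scene 0.132 [0.0394, 0.0392, 0.0398, 0.0395, 0.0378]
scene 0.044 [0.0391, 0.0394, 0.0398, 0.0399, 0.0379]
scene -0.044 [0.0425, 0.0427, 0.0427, 0.043, 0.0353]
top 0.132 [0.0401, 0.0399, 0.0402, 0.041, 0.0398]
top 0.044 [0.0396, 0.0394, 0.0407, 0.0408, 0.0405]
top -0.044 [0.0399, 0.0405, 0.0403, 0.0407, 0.0403]
0.96 [array([623., 397.]), array([642., 305.])]
1.44 [array([603., 390.]), array([663., 312.])]
```

View pics/c29.png

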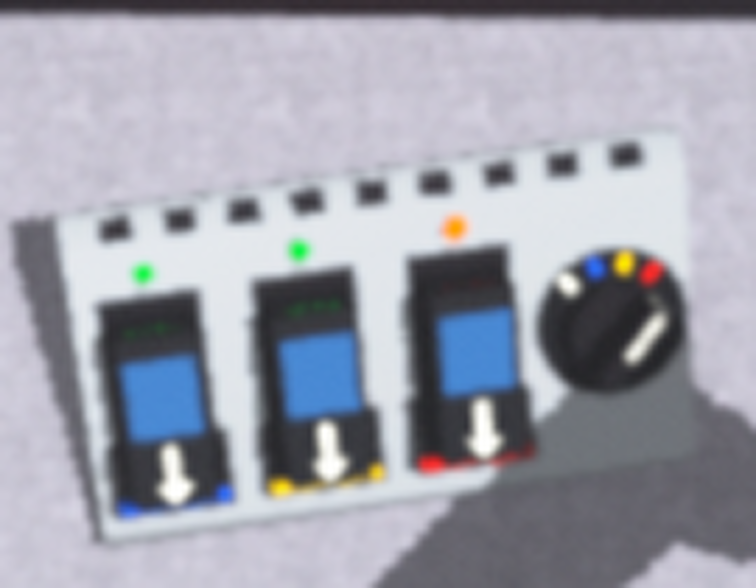

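View pics/c30.png

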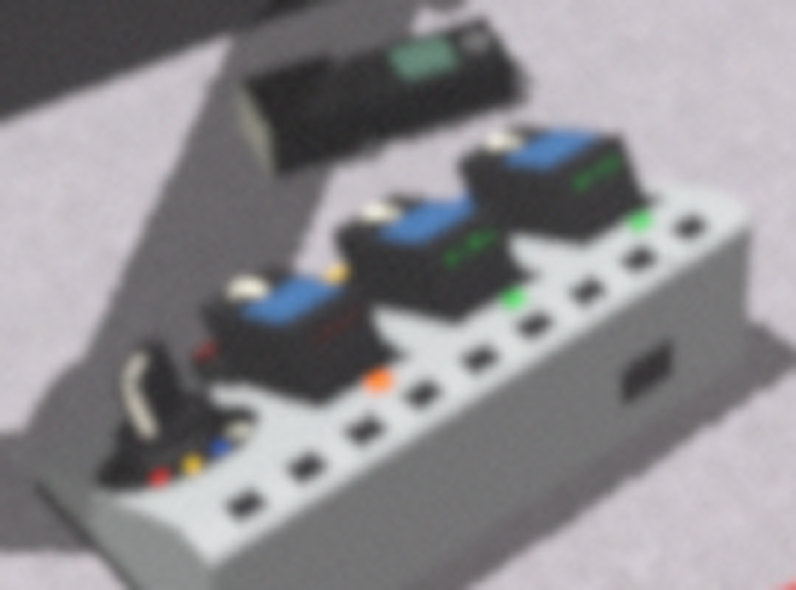

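View pics/top18.png

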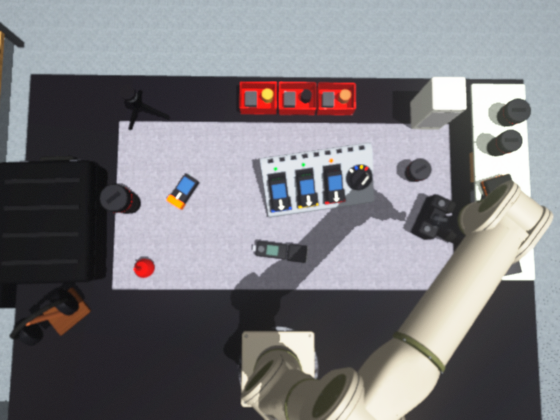

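Run:
```python
from h import *
print([float(v) for t in('0','18') for v in heights('top',t,[(.085,-.13),(.092,-.13)],.006)])
def lab(n,t,x0,y0,x1,y1,h=.0405):
    im=cv2.imread(f'pics/{n}{t}.png')[y0:y1,x0:x1]; s=8
    b=cv2.resize(im,None,fx=s,fy=s,interpolation=cv2.INTER_CUBIC).astype(int)
    m=((b[:,:,0]-b[:,:,2])>60).astype(np.uint8)
    cs,_=cv2.findContours(m,0,1)
    for c in cs:
        if cv2.contourArea(c)<1500*(1 if n=='top' else .3): continue
        P=np.array([face(n,x0+(q[0]+.5)/s-.5,y0+(q[1]+.5)/s-.5,h)[:2] for q in c[:,0]])
        r=cv2.minAreaRect((P*1000).astype(np.float32)); print(n,t,np.round(r[0],1),np.round(r[1],1),round(r[2],1), 's range',np.round(np.percentile(P[:,0],[3,97])*1000,1))
lab('top','0',262,165,350,215); lab('top','18',262,165,350,215)
lab('scene','0',230,200,310,250); lab('scene','18',230,200,310,250)
```

```text
[0.0493, 0.0501, 0.0462, 0.0484]
top 0 [103.  131.9] [43.6 49.5] 89.7 s range [ 78.4 127.5]
top 0 [102.8  44. ] [43.4 49.7] 89.8 s range [ 78.1 127.3]
top 18 [103.  131.9] [43.3 49.2] 89.7 s range [ 78.6 127.4]
top 18 [102.8  44.1] [43.2 49.3] 89.6 s range [ 78.3 127.2]
top 18 [102.5 -44.1] [42.8 49.3] 89.5 s range [ 78.1 126.9]
scene 0 [103.3  42.2] [46.  47.8] 18.5 s range [ 77.9 125. ]
scene 0 [101.8 128.3] [37.5 49. ] 88.2 s range [ 79.1 125.8]
scene 18 [100.  -47.4] [37.9 50. ] 88.4 s range [ 76.3 124.5]Traceback (most recent call last):
  File "<stdin>", line 13, in <module>
  File "<stdin>", line 10, in lab
  File "h.py", line 29, in face
    p,r=ray(n,u,v); A=faceR(); a=A.T@(p-F0()); b=A.T@r
        ~~~^^^^^^^
  File "h.py", line 8, in ray
    k,d,p,R=K(n); R=np.array(R)
            ~^^^
  File "h.py", line 5, in K
    c=get_calibration(n); f=210/np.tan(np.radians(c['vfov'])/2)
ValueError: time passes only in moves, steps and waits
```

```bash
python3 -c "
from workcell import hand_in, manip
o=manip.get_obs(); print(o['clock'],o['ft_force'].round(1)); print(hand_in())"
```

```text
23.675 [ 0.  -1.1 -0. ]
the job is handed in; nothing more can be done
None
```

The flat battery is lying in the free red bay, and the selector has been pushed in, turned to red and let spring back out. I handed the job in at 23.7 s, with the arm clear of everything.

**Last checks:**
- **Battery position:** the top camera shows it flush and parallel with its neighbours, with its top about 40.5 mm above the modelled face in all three bays. Its label lies within 0.5 mm of theirs along the slope, on the bay's centre line. It should therefore be against the foot stop, though I did not measure the contact end itself.
- **Knob:** the pointer lines up with the red mark. By height the knob is out: the bar top reads 46–48 mm above the face, against 49–50 mm before and about 40 mm if it were still pressed in.
- **Everything else:** the other batteries and the bystanders look unmoved in the final top picture.

**Points that disagreed or went unfinished:**
- **Scene camera:** it read the new battery about 3 mm higher than its neighbours, though parallel to the face. I trusted the top camera, which showed no such difference.
- **Bay lamp:** the red bay's lamp was still orange in the last picture. I do not know whether it should change.
- **Last label comparison:** the scene-camera part of this check stopped with an interface error. The top-camera part had already finished.

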